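Hang the tacky carved plaque on the drying rail with an S-hook

ROBOT

A 6-joint arm with a two-finger parallel gripper is mounted at the origin on the work surface. World frame = base frame: x ahead of the robot, y to its left, z up, the work surface at z = 0. Lengths are in m, angles in degrees, forces in N, time in s.
With the tool pointing down it reaches from about 0.4 to 0.825 m from the base axis. Payload 7 kg.
Tool frame: the origin (TCP) lies at the very end of the fingers, on their centre line; the grasp point (between the pads) lies 19 mm behind it (ctrl.grip_depth is the z of the grasp point in the tool frame, in m); z points along the fingers, y is the direction in which the jaws open and shut (so a half turn about z gives the same grasp; the last joint's range is limited). The gripper opens to 88 mm and grips with 3 to 60 N. Pads are 19 mm wide; open, the fingers measure 130 mm over their backs; the gripper's body (78 mm by 193 mm) begins 47 mm behind the grasp point.
Start: joints at [-48.581, 20.546, 0.682, 0, -70.136, -16.507], TCP at [0.284, -0.612, 0.227] pointing down, gripper open.
Joint ranges: [-176.03, 176.03], [-82.01, 121.73], [-58.28, 71.71], [-173.87, 95.51], [-174.79, -0.11], [-173.66, 173.66]. Speed limits (degrees/s): [136.94, 136.94, 172.46, 180, 180, 180].

INTERFACE

Orientations are given as [roll, pitch, yaw] about the fixed x, y, z axes, in that order (R = Rz(yaw) Ry(pitch) Rx(roll)).
In Python, from plant import telemetry, snapshot, job, models, ctrl gives the robot as it stands.
- The arm moves only by the tool jog_arm, never from a script. Its argument "targets" is text: rows parted by semicolons, each of 7 numbers parted by spaces: the shift along the tool's x, y, z in m, then the turn, a rotation vector about the tool's x, y, z in degrees, then the gripper command: -1 is shut, 1 is fully open, values between are in proportion. A call has exactly 8 rows; each row is the pose to reach, as a shift and turn from the pose measured when the call began, along the tool's axes at that moment; what a row does not reach only later rows make up. A row lasts 1/8 s, in which the tool goes at most 62.5 mm and 10.7 degrees, less where a joint would pass 70% of its speed; a pose out of reach is approached as far as the arm can. A call with a gripper value outside its range is refused whole. The fingers move at their own pace and stop on an object; the grip force is fixed at half the most. Time passes only in rows, so rows that repeat a pose let the fingers close, or fill a call up. It gives the time, the measured TCP pose, the force and the opening at its end, in the units of the state.
- telemetry.get_obs(): the state, without advancing time (a new reading comes with each control period).
- snapshot(name): name is "scene" or "top"; returns a dict with "img" (400x640x3 uint8, red, green, blue), "range_z" (400x640 float32, m along the optical axis (not along the pixel's ray), 0 where there is no reading), "intrinsics" (3x3 intrinsics, pixels), "R" (3x3) and "t" (3): a world point X has camera coordinates R X + t. Camera axes: x right, y down, z forward; pixel columns grow to the right and rows downward; lengths in m; the calibration is good to about 2 mm. A picture is of the moment at which its call begins.
- job.close_job(): hands the job in, once; it reports no verdict.
Trained networks look in a picture, given as the dict that the camera call returned (one of the last four; its "shot" number tells which), for a name from the list of things; names that differ only in an ending like _2 or _b are one class to them, and where a whole thing is asked for, a point or a joint stands for the part that bears it (a point fixed in the world has none). Each returns a list of dicts, best first, with "conf" (0 to 1); they miss things now and then, are a little off and sometimes report something else, mostly with a low value. They report only what shows in the picture. A call takes as long as a camera call. They do not tell look-alikes from the thing itself.
- models.cut_out(name, picture): "region" (400x640 bool, what is visible of it) and "uv" ([column, row] in pixels, amid what is visible of it).
- models.spot_point(name, picture): "uv" ([column, row] in pixels: a listed point, or the origin of a listed thing).
The state is a dict: "clock": time; "joint_pos": joint angles; "qvel": joint speeds; "tau": joint torques, N m; "tool_pos": TCP position; "orientation": TCP orientation; "force": force on the tool from outside, world axes, zero at the start; "moment": the same for the moment, N m; "opening": finger opening in m.
Only numpy, scipy, OpenCV 4.12 (cv2) and the standard library are available. Lean on these libraries where they do the work, as an engineer would, in place of code of your own. Each camera call takes 0.05 s, during which the arm holds its last target.

TASK

The carved clay plaque that sticks out of the wooden drying rack has just been sealed on all sides and is still tacky, so the robot itself must never touch it. Take the large steel S-hook off the T-bar, bring its small lower end under the plaque and work its point up by feel through the hole in the plaque's steel hanger tab, then draw the plaque out of the rack on the hook without forcing it. Hang it by the hook's big upper bend on the free stretch of the drying rail, beside the dry plaque, setting it down softly until the rail carries it before you let go, and leave it there once it has all but stopped swinging; disturb nothing else on the table.

Things in the scene. Friction and masses are not known exactly. Their poses are not given: they have to be found in the camera images.
- hook: Large grey steel S-hook, 151 mm tall, 125 g, hanging on the T-bar in its own x-z plane (z up; mm below from its origin, the centre of the small lower bend). Lower bend: round, 6 mm thick, centreline radius 12, open upwards: blunt point at x -12, straight leg at x +12 up to z 28. From there a flat shank leans 31 deg back to x -32, z 100, into the big upper bend. Its x is the T-bar's x.
- hook_tip (a point): End of the hook's blunt lower point: x -12, z +9 mm from the hook's origin. Gap from point to leg inside: 18 mm.
- hook_grip (a point): Upper half of the leaning shank (x -20, z +80 mm from the hook's origin), bar 10 mm wide along hook y and 8 mm thick, sides flat. Pinch it here across the 10 mm (along y). Fingers leaning 20 degrees or more the way the shank leans, coming down from the -x side, stay clear of the bar or rail inside the upper bend.
- hook_crook (a point): Inside top of the big upper bend (x 0, z +128 mm from the hook's origin): the point that rests on bar or rail. The bend's centreline radius is 32 mm about x 0, z 100; it goes over from x -32 to x +32 and its free end points down to z 79. The mouth is 56 mm wide and opens downwards.
- plaque: Tacky carved grey-brown clay plaque, 125 (its x) by 60 (y) by 9 mm (z), 165 to 260 g with its tab. Origin: centre of its underside. It lies flat on the third dowels of the rack, its +x end sticking 34 to 42 mm out beyond the front dowels. At the front dowels it can lift only 3 mm before it meets the dowel above; pushed further, it jams.
- plaque_rivet (a point): Rivet on the plaque's top face, 44.5 mm from its origin along +x. On it turns stiffly the flat steel hanger tab, 4 mm thick (underside level with the plaque's top face), 30 mm wide, reaching 46.5 mm outwards from the rivet. Its 9 mm round hole is 35 mm from the rivet. The tab points up to 0.25 rad to either side of the plaque's +x; how much is not measured: see or feel it.
- rack: Fixed wooden rack, origin on the table under its front dowels, front towards its +x. Cheeks 132 mm high, 12 thick, 70 apart, x -90 to +10. 8 mm dowels along y, axes 58, 78, 98, 118 mm high, at x 0 and x -65. The plaque's underside is at 102 mm, its tail at x -83 to -91. With the tail past the rear dowels it can tip outer end up, 30 deg at most; past the front ones it swings down on the hook.
- stand: Fixed drying stand, origin on the table midway between its posts (at y -140 and +140 mm, 370 high). Between them, straight above the origin along y, runs the rail, a 14 mm round tube. It was clamped by hand: its axis is anywhere 300 to 315 mm high, not measured; see or feel it. A dry plaque on a wire swings from it at y +85 (covers y +55 to +115): leave it. Free stretch: y -100 to +20.
- tbar: Fixed T-bar stand: foot 110 mm across, origin at its centre on the table, 12 mm post, 8 mm round bar along y from -120 to +65 mm, axis 200 mm high. The large hook hangs at y -70 to -95 mm, the small one at y +35 to +50.
- small_hook: Small S-hook of 4 mm wire, 62 mm tall, hanging on the short arm of the T-bar: leave it. Origin at its middle.
- blank_a: Clay plaque without a hole, 115 x 60 x 9 mm, on the second dowels of the rack, pushed in: leave it. Origin: centre of its underside.
- blank_b: Another such blank plaque, on the lowest dowels: leave it.
- clay_roll: Upright carved clay roll, 58 mm across, 105 mm high, in front of the drying stand: leave it. Origin: centre of its foot.
- slip_bowl: White bowl, 90 mm across, 45 mm high: leave it. Origin: centre of its foot.
- brush: Brush, 150 mm long, lying on the paper: leave it.
- gouge: Carving gouge with a wooden handle, about 170 mm long, lying on the paper: leave it.
Things that resemble listed ones, but are neither listed nor needed, are in the scene too. Leave any orange or purple look-alike of the hook alone.

How it is judged (in metres and radians):
On the way, in this order (a step that is already met when the one before it is completed fails the run):
1. the plaque hangs on the held hook, clear of the rack (contact force between hook and plaque above 0.7 N and contact force between the fingers and hook above 1 N and contact force between plaque and rack below 0.01 N and distance of plaque from where it was at the start of the episode above 0.06 m and distance between plaque_rivet and hook below 0.055 m), for 0.2 s.
2. the rail takes load from the hook, with the plaque hanging on it, while the fingers still hold the hook (contact force between hook and stand above 1 N and contact force between the fingers and hook above 1 N and distance between plaque_rivet and hook below 0.055 m), for 0.1 s.
At the end, for the whole second after the job is handed in: Plaque hanging by its tab in the hook's lower bend (rivet within 55 mm of the bend's centre), tab end up within 0.3 rad; hook upright within 0.25 rad on the free stretch of the rail (stand y -105 to +25 mm); plaque clear of the stand, both nearly still (plaque under 120, hook under 60 mm/s) (contact force between hook and stand above 1.5 N and contact force between hook and plaque above 0.7 N and distance between plaque_rivet and hook below 0.055 m and angle between plaque's own x axis and vertical below 0.3 rad and angle between hook's own z axis and vertical below 0.25 rad and y of hook in the frame of stand between -0.105 and 0.025 m and z of hook in the frame of stand above 0.15 m and contact force between plaque and stand below 0.05 N and linear speed of plaque below 0.12 m/s and linear speed of hook below 0.06 m/s); the robot touches nothing.
It fails at once if the gripper or the arm touches the tacky plaque (contact force between any of the fingers, the arm and plaque above 0.2 N).
It fails at once if the hook is forced against the plaque (over 15 N) (contact force between hook and plaque above 15 N).
It fails at once if the hook is pressed or dropped hard on the drying stand (over 20 N) (contact force between hook and stand above 20 N).
It fails at once if a bystander is moved by more than 25 mm (distance of any of small_hook, blank_a, blank_b, clay_roll, slip_bowl, brush, gouge from where it was at the start of the episode above 0.025 m).
It also fails if it takes over 72 s, if anything falls off the work surface, if the arm or the gripper's body presses on something with over 40 N, if the wrist force passes 120 N, or if a joint passes its speed limit or range.

## Working session

There is one attempt and no reset: what is moved stays moved. The work goes in short steps, Python scripts to look and compute and a tool call to move; the robot and the scene stay as the last step left them, time stands still between calls to the robot, and variables do not carry over. Pictures are saved under pics/ and viewed, and the job is handed in when it is done.

Besides the shell and the picture viewer there is one more tool, called after "Request:" as name(argument=value, ...) on one line, values as JSON. jog_arm: Moves the arm, as the interface text tells. Its arguments: {"type":"object","properties":{"targets":{"type":"string"}},"required":["targets"]}

```bash
ls -la; mkdir -p pics; python3 - <<'E'
from plant import telemetry, snapshot, job, models, ctrl
import cv2,numpy as np,pickle
print(telemetry.get_obs()); print(ctrl.grip_depth)
for n in ("scene","top"):
    s=snapshot(n); cv2.imwrite(f"pics/{n}0.png",s["img"][:,:,::-1]); pickle.dump(s,open(f"{n}0.pkl","wb"))
    print(n,s["intrinsics"],s["R"],s["t"],s.get("shot"))
    for k in ("hook","hook_tip","hook_grip","hook_crook","plaque","plaque_rivet","rack","stand","tbar","small_hook","clay_roll","slip_bowl","blank_a"):
        try:
            r=models.spot_point(k,s); print(k,[(np.round(d["uv"],1).tolist(),round(d["conf"],2)) for d in r][:4])
        except Exception as e: print(k,e)
E
```

```text
total 12
drwxr-xr-x  3 agent agent 4096 Dec  7 09:40 .
drwxr-xr-x 23 root  root  4096 Dec  7 09:40 ..
drwxr-xr-x  2 agent agent 4096 Dec  7 09:40 pics
{'clock': 0.0, 'joint_pos': array([-4.85808964e+01,  2.05915466e+01,  6.33467163e-01, -1.82966598e-02,
       -7.01371806e+01, -1.65058841e+01]), 'qvel': array([ 0.05612358,  0.0644218 , -0.05264974, -0.00515109, -0.02319484,
       -0.03844211]), 'tau': array([ 2.81075936e-04, -5.82715631e+01,  2.93050700e+01,  6.99755743e+00,
        6.74096664e-03, -1.71473589e-04]), 'tool_pos': array([ 0.28408349, -0.61176127,  0.22562485]), 'orientation': array([ 1.79903779e+02, -1.05758515e-02, -1.55093002e+02]), 'force': array([-0.31912477,  0.62058053,  0.69931754]), 'moment': array([0.0094726 , 0.02294992, 0.02503723]), 'opening': 0.08736391997169668}
-0.0188
scene [[432.49762215   0.         312.65286654]
 [  0.         432.49762215 196.69453207]
 [  0.           0.           1.        ]] [[ 0.15022207  0.98862849 -0.00685856]
 [ 0.59495015 -0.09593885 -0.79801633]
 [-0.78959968  0.11579917 -0.6025968 ]] [-0.00159276 -0.19714248  1.43543009] 
[... 1101 characters left out ...]
.4], 0.67)]
hook_tip [([434.8, 225.0], 0.8), ([463.7, 209.6], 0.53)]
hook_grip [([468.1, 202.7], 0.91), ([176.3, 195.3], 0.75), ([466.3, 265.8], 0.73), ([440.7, 224.4], 0.68)]
hook_crook [([483.6, 206.9], 0.92), ([454.3, 209.5], 0.81), ([479.6, 271.2], 0.8), ([192.1, 213.2], 0.34)]
plaque [([184.6, 210.8], 0.84)]
plaque_rivet [([174.1, 195.0], 0.79)]
rack [([193.5, 213.4], 0.97)]
stand [([316.6, 161.1], 0.85)]
tbar [([401.8, 214.0], 0.61)]
small_hook [([394.7, 188.9], 0.61), ([452.1, 210.9], 0.6), ([299.4, 193.9], 0.42)]
clay_roll [([335.3, 236.7], 0.75), ([190.3, 213.5], 0.65)]
slip_bowl [([268.9, 243.2], 0.74), ([398.7, 210.2], 0.4)]
blank_a [([190.4, 222.0], 0.82), ([433.0, 222.2], 0.64)]
```

View pics/scene0.png

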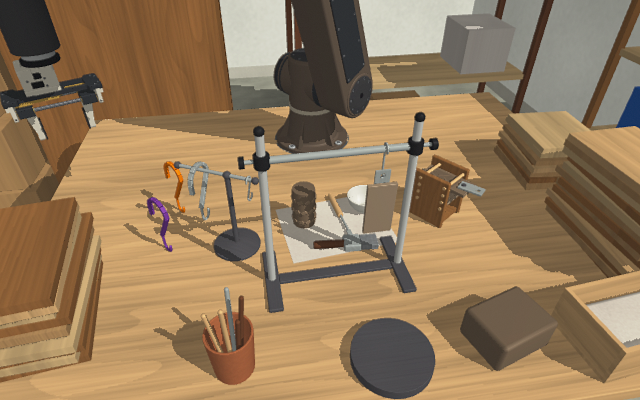

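View pics/top0.png

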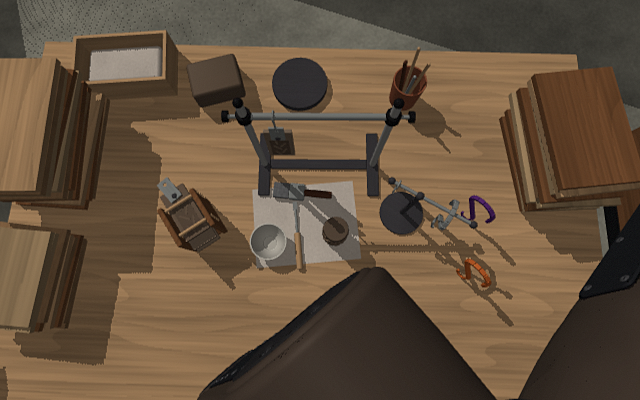

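The scene view shows the stand and rail centrally, with the dry plaque at (380,200). The rack with the protruding tab is on the right at (470,188). The T-bar is on the left with the grey hook near (200,190), and the orange and purple look-alikes are beside it. Next I'll build the geometry.

```bash
cat > h.py <<'E'
import numpy as np,cv2,pickle
def load(n): return pickle.load(open(n,"rb"))
def world(s,u,v,z=None):
    K=s["intrinsics"]; u=np.asarray(u,float); v=np.asarray(v,float)
    if z is None: z=s["range_z"][np.rint(v).astype(int),np.rint(u).astype(int)]
    c=np.stack([(u-K[0,2])/K[0,0]*z,(v-K[1,2])/K[1,1]*z,z*np.ones_like(u)],-1)
    return (c-s["t"])@s["R"]
def cloud(s):
    vv,uu=np.mgrid[0:400,0:640]; return world(s,uu,vv,s["range_z"])
def proj(s,X):
    c=np.asarray(X)@s["R"].T+s["t"]; K=s["intrinsics"]
    return np.stack([c[...,0]/c[...,2]*K[0,0]+K[0,2],c[...,1]/c[...,2]*K[1,1]+K[1,2]],-1)
def crop(s,name,u0,u1,v0,v1,f):
    im=s["img"][v0:v1,u0:u1,::-1]; cv2.imwrite(name,cv2.resize(im,None,fx=f,fy=f,interpolation=cv2.INTER_CUBIC))
def ray(s,uv):
    K=s["intrinsics"]; d=np.array([(uv[0]-K[0,2])/K[0,0],(uv[1]-K[1,2])/K[1,1],1.])@s["R"]
    return -s["t"]@s["R"], d/np.linalg.norm(d)
def tri(s1,uv1,s2,uv2):
    a,d=ray(s1,uv1);b,e=ray(s2,uv2)
    A=np.stack([d,-e],1); t=np.linalg.lstsq(A,b-a,rcond=None)[0]
    p,q=a+t[0]*d,b+t[1]*e
    return (p+q)/2,np.linalg.norm(p-q)
E
python3 - <<'E'
from h import *
s=load("scene0.pkl");t=load("top0.pkl")
crop(s,"pics/c1.png",130,290,140,270,5)
crop(t,"pics/c2.png",370,510,160,300,4)
crop(s,"pics/c3.png",400,500,140,240,6)
crop(t,"pics/c4.png",140,250,160,260,6)
for n,S in(("s",s),("t",t)):
    P=cloud(S); ok=S["range_z"]>0
    print(n, ok.mean(), P[ok][:,2].min())
    # points above 0.03 in T-bar region
E
```

```text
s 0.995953125 -0.7650824539060433
t 0.99584375 -0.7736267143741666
```

View pics/c1.png

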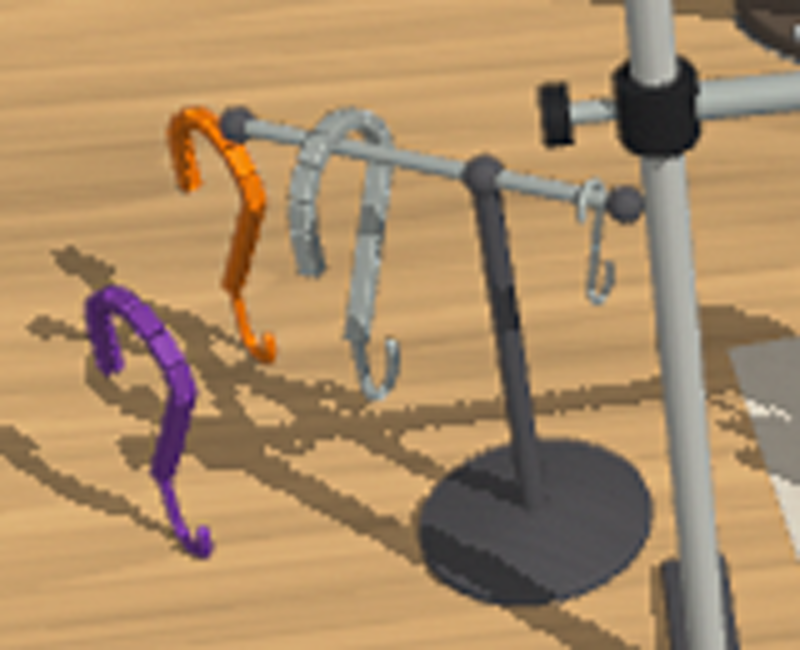

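View pics/c2.png

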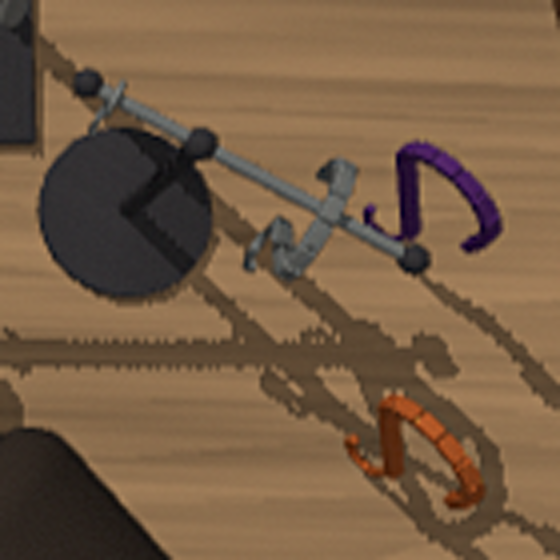

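View pics/c3.png

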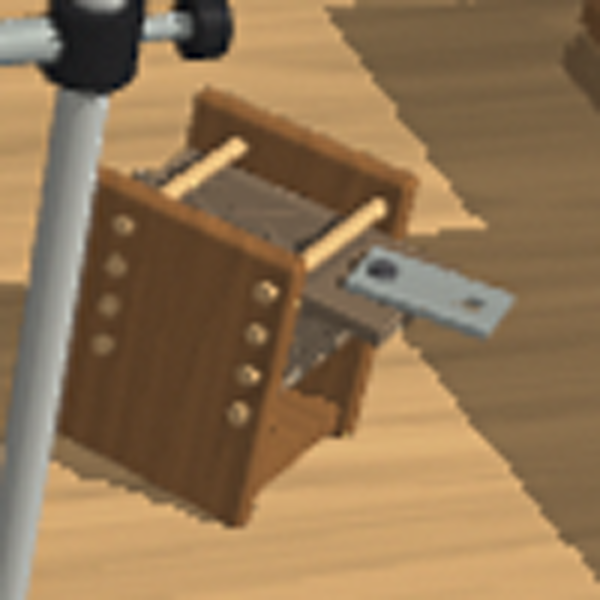

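View pics/c4.png

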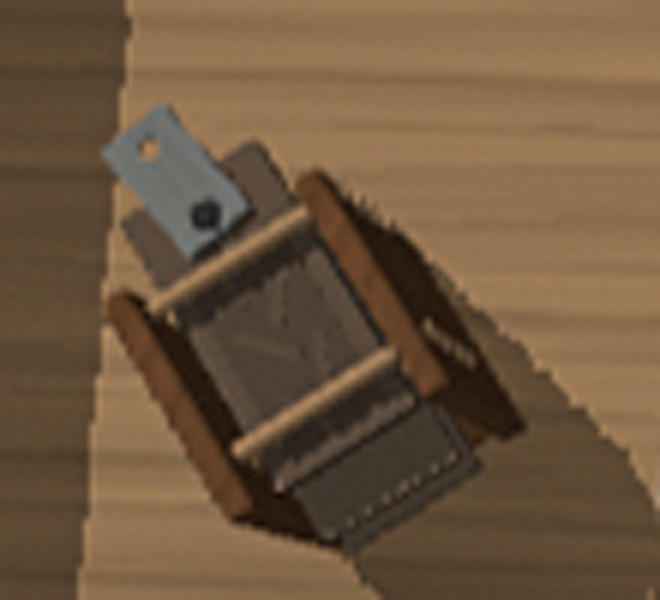

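The crops show the grey hook on the T-bar with its tip in front, the two look-alikes beside it, and the tab and its hole clearly visible. Measuring now.

```bash
cat >> h.py <<'E'
def onz(s,uv,z):
    a,d=ray(s,uv); return a+d*(z-a[2])/d[2]
E
python3 - <<'E'
from h import *
np.set_printoptions(precision=4,suppress=True)
s=load("scene0.pkl");t=load("top0.pkl")
# T-bar ends
print("tbar ends tri",tri(t,(392,180.5),s,(130+625/5,140+203/5)),tri(t,(473.5,224.5),s,(130+237/5,140+124/5)))
print("ends onz", onz(t,(392,180.5),.2),onz(t,(473.5,224.5),.2), onz(s,(255,180.6),.2),onz(s,(177.4,164.8),.2))
print("tbar post top",tri(t,(370+200/4,160+143/4),s,(130+483/5,140+176/5)))
# depth clouds
for nm,S,(u0,u1,v0,v1) in (("s",s,(150,290,150,270)),("t",t,(370,500,160,290))):
    P=cloud(S)[v0:v1,u0:u1].reshape(-1,3); 
    m=(P[:,2]>0.06)&(P[:,2]<0.3)
    print(nm,m.sum(),P[m].min(0),P[m].max(0))
# hook points
for k,a,b in (("tip",(434.8,225),(204.5,206.1)),):
    print(k,tri(t,a,s,b))
# rivet, hole
print("rivet",tri(t,(140+206/6,160+214/6),s,(400+382/6,140+269/6)))
print("hole",tri(t,(140+148/6,160+149/6),s,(400+474/6,140+303/6)))
for z in(.111,.115): print("onz", onz(t,(140+206/6,160+214/6),z),onz(s,(400+382/6,140+269/6),z),onz(t,(140+148/6,160+149/6),z),onz(s,(400+474/6,140+303/6),z))
# front dowel
print("dowel front ends at z=.122", onz(t,(140+310/6,160+210/6),.122),onz(t,(140+150/6,160+305/6),.122))
print("dowel front ends at z=.122 s", onz(s,(400+383/6,140+205/6),.122),onz(s,(400+300/6,140+260/6),.122))
print("rear dowel", onz(t,(140+395/6,160+352/6),.122),onz(t,(140+240/6,160+452/6),.122))
# depth at tab
for uv in ((160,187),(163,190),(170,200)): print("tab depth",world(t,*uv))
for uv in ((470,189),(474,188)): print("tab depth s",world(s,*uv))
E
```

```text
tbar ends tri (array([ 0.5141, -0.1939,  0.2008]), np.float64(0.0013714590060642513)) (array([ 0.4273, -0.3573,  0.2008]), np.float64(0.0011312065859131251))
ends onz [ 0.5144 -0.1933  0.2   ] [ 0.4274 -0.357   0.2   ] [ 0.5127 -0.1946  0.2   ] [ 0.4257 -0.3582  0.2   ]
tbar post top (array([ 0.4837, -0.2515,  0.2   ]), np.float64(0.001809166227668666))
s 2540 [ 0.3048 -0.4351  0.0604] [ 0.6242 -0.1663  0.2997]
t 1442 [ 0.3055 -0.4329  0.0601] [ 0.6026 -0.1722  0.2142]
tip (array([ 0.4408, -0.3133,  0.0916]), np.float64(0.006540785818128452))
rivet (array([0.4858, 0.2875, 0.1156]), np.float64(0.0005518918038714011))
hole (array([0.511 , 0.3136, 0.1141]), np.float64(8.394918505725635e-05))
onz [0.4869 0.2895 0.111 ] [0.48   0.2908 0.111 ] [0.5117 0.3148 0.111 ] [0.5071 0.3162 0.111 ]
onz [0.486 0.288 0.115] [0.4851 0.2877 0.115 ] [0.5108 0.3132 0.115 ] [0.512  0.3129 0.115 ]
dowel front ends at z=.122 [0.4873 0.2462 0.122 ] [0.4491 0.3025 0.122 ]
dowel front ends at z=.122 s [0.4526 0.3012 0.122 ] [0.4834 0.2533 0.122 ]
rear dowel [0.4342 0.2089 0.122 ] [0.3952 0.2627 0.122 ]
tab depth [0.506  0.3245 0.1121]
tab depth [0.498  0.3147 0.117 ]
tab depth [0.4754 0.2963 0.1163]
tab depth s [0.5037 0.2947 0.1154]
tab depth s [0.5029 0.3046 0.1165]
```

```bash
cat >> h.py <<'E'
def hookpts(n=12):
    p=[(-12,9),(-12,0)]
    p+=[(-12*np.cos(a),-12*np.sin(a)) for a in np.linspace(0,np.pi,n)]
    p+=[(12,28),(-32,100)]
    p+=[(-32*np.cos(a),100+32*np.sin(a)) for a in np.linspace(0,np.pi,n)]
    p+=[(32,79)]
    p=np.array(p)/1000; return np.stack([p[:,0],0*p[:,0],p[:,1]],1)
def fr(yaw,o,pitch=0):
    c,s=np.cos(yaw),np.sin(yaw); R=np.array([[c,-s,0],[s,c,0],[0,0,1]])
    return R,np.array(o,float)
def draw(img,s,P,col=(0,0,255),u0=0,v0=0,f=1,closed=False):
    q=(proj(s,P)-[u0,v0]+.5)*f-.5
    cv2.polylines(img,[np.rint(q*8).astype(int)],closed,col,1,cv2.LINE_AA,3)
def big(s,u0,u1,v0,v1,f): return cv2.resize(np.ascontiguousarray(s["img"][v0:v1,u0:u1,::-1]),None,fx=f,fy=f,interpolation=cv2.INTER_CUBIC)
E
python3 - <<'E'
from h import *
np.set_printoptions(precision=4,suppress=True)
s=load("scene0.pkl");t=load("top0.pkl")
a=np.array([.4273,-.3573]);b=np.array([.5141,-.1939]); d=(b-a)/np.linalg.norm(b-a); o=a+.12*d
yaw=np.arctan2(-d[0],d[1]); print("tbar yaw",np.degrees(yaw),o)
p=onz(t,(452.5,212.5),.212); 
yy=(p[:2]-o)@d; print("hook y est",yy)
# cloud of hook
T=cloud(t); R,O=fr(yaw,[*o,0])
L=(T-O)@R; m=(L[...,2]>.06)&(np.abs(L[...,0])<.05)&(L[...,1]<-.05)&(L[...,1]>-.12)&(t["range_z"]>0)
m2=m&(np.abs(L[...,0])>.008); print("median y top",np.median(L[m2][:,1]),m2.sum())
S=cloud(s);L=(S-O)@R; m=(L[...,2]>.06)&(np.abs(L[...,0])<.05)&(L[...,1]<-.05)&(L[...,1]>-.115)&(s["range_z"]>0)&(np.abs(L[...,0])>.008)
print("median y scene",np.median(L[m][:,1]),m.sum(), L[m].min(0),L[m].max(0))
for y in (yy,):
    H=O+(hookpts()+[0,y,.076])@R.T
    bar=O+np.array([[0,-.12,.2],[0,.065,.2]])@R.T
    im=big(s,130,290,140,270,5); draw(im,s,H,(0,0,255),130,140,5); draw(im,s,bar,(0,255,0),130,140,5)
    im2=big(t,370,510,160,290,4.3); draw(im2,t,H,(0,0,255),370,160,4.3);draw(im2,t,bar,(0,255,0),370,160,4.3)
    cv2.imwrite("pics/o1.png",im);cv2.imwrite("pics/o2.png",im2)
E
```

```text
tbar yaw -27.97776518916339 [ 0.4836 -0.2513]
hook y est -0.06982244228876285
median y top -0.0686841370601852 223
median y scene -0.07099694401768661 369 [-0.0332 -0.0788  0.0683] [ 0.039  -0.0667  0.2129]
```

View pics/o1.png

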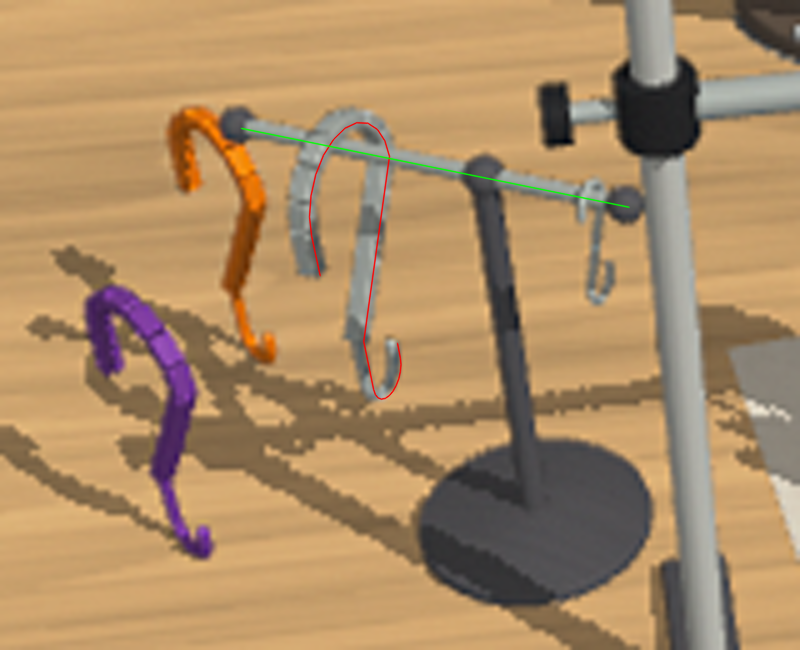

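View pics/o2.png

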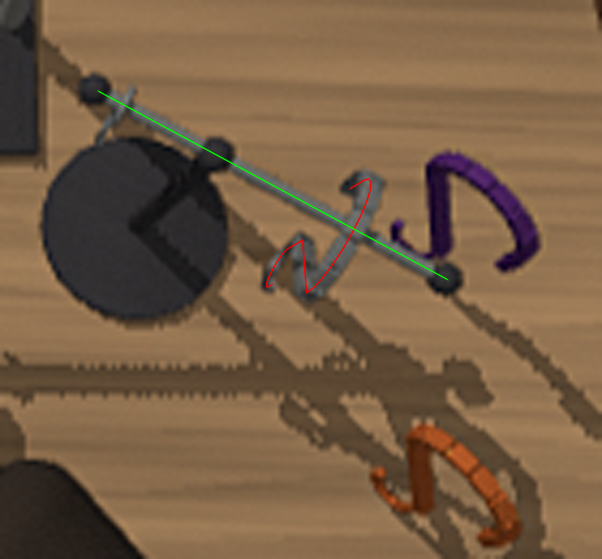

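```bash
python3 - <<'E'
from h import *
from scipy.optimize import least_squares
from scipy.spatial.transform import Rotation as Ro
np.set_printoptions(precision=4,suppress=True)
s=load("scene0.pkl");t=load("top0.pkl")
a=np.array([.4273,-.3573]);b=np.array([.5141,-.1939]); d=(b-a)/np.linalg.norm(b-a); o=a+.12*d
yaw=np.arctan2(-d[0],d[1]); R,O=fr(yaw,[*o,0])
hp=hookpts(20); A,B=hp[:-1],hp[1:]
th=np.full(len(A),.004); th[:21]=.003
def dist(P):
    ab=B-A; tt=np.clip(((P[:,None]-A)*ab).sum(-1)/((ab**2).sum(-1)+1e-12),0,1)
    D=np.linalg.norm(P[:,None]-A-tt[...,None]*ab,axis=-1)-th; return D.min(1)
def sel(S):
    L=(cloud(S)-O)@R
    m=(L[...,2]>.055)&(np.abs(L[...,0])<.048)&(L[...,1]<-.055)&(L[...,1]>-.1)&(S["range_z"]>0)
    onbar=(np.abs(L[...,0])<.010)&(L[...,2]<.208)&(L[...,2]>.19)
    return L[m&~onbar]
ps,pt=sel(s),sel(t)
for nm,P in (("s",ps),("t",pt),("both",np.vstack([ps,pt]))):
    f=lambda q: dist((P-[0,q[0],.076])@Ro.from_euler("z",q[1]).as_matrix())
    r=least_squares(f,[-.072,0],loss="soft_l1",f_scale=.002); print(nm,len(P),r.x[0],np.degrees(r.x[1]),np.sqrt(np.mean(r.fun**2)))
    f=lambda q: dist((P-[q[3],q[0],.076+q[4]])@Ro.from_euler("zyx",[q[1],q[2],0]).as_matrix())
    r=least_squares(f,[-.072,0,0,0,0],loss="soft_l1",f_scale=.002); print("  full y,yaw,pitch,x,z",r.x[0],np.degrees(r.x[1:3]),r.x[3:],np.sqrt(np.mean(r.fun**2)))
y=r.x[0]
H=O+(hp+[0,-.0715,.076])@R.T
im=big(s,180,220,150,230,7); draw(im,s,H,(0,0,255),180,150,7)
im2=big(t,420,470,190,240,11); draw(im2,t,H,(0,0,255),420,190,11)
h=max(im.shape[0],im2.shape[0]); can=np.zeros((h,im.shape[1]+im2.shape[1],3),np.uint8); can[:im.shape[0],:im.shape[1]]=im; can[:im2.shape[0],im.shape[1]:]=im2
cv2.imwrite("pics/o3.png",can); print(can.shape)
E
```

```text
s 483 -0.07254158455886488 -0.035490441582066656 0.0017500792094753924
  full y,yaw,pitch,x,z -0.07245077473620216 [-0.0116  0.6061] [-0.0003  0.0025] 0.0012862460793079226
t 296 -0.0697640466726601 0.2589617358112277 0.0013778403532322327
  full y,yaw,pitch,x,z -0.06974216576476375 [ 0.1443 -0.5309] [-0.0004  0.0013] 0.0010673745457925234
both 779 -0.07141929836522828 -0.5527167515941072 0.0018332526727363038
  full y,yaw,pitch,x,z -0.07144122469573434 [-0.5545  0.1909] [-0.0002  0.0023] 0.001565930171459455
(560, 830, 3)
```

View pics/o3.png

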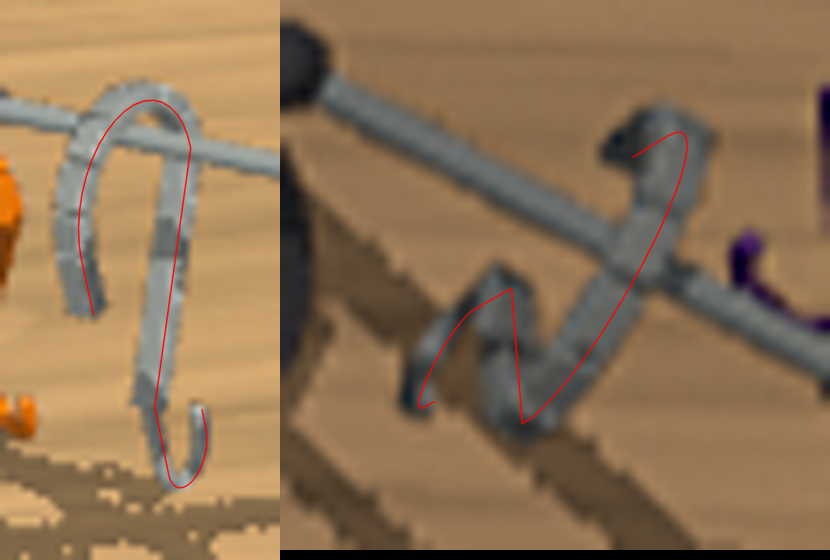

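```bash
python3 - <<'E'
from h import *
np.set_printoptions(precision=3,suppress=True)
s=load("scene0.pkl");t=load("top0.pkl")
a=np.array([.4273,-.3573]);b=np.array([.5141,-.1939]); d=(b-a)/np.linalg.norm(b-a); o=a+.12*d
yaw=np.arctan2(-d[0],d[1]); R,O=fr(yaw,[*o,0])
for nm,S,(u0,u1,v0,v1) in (("s",s,(130,200,150,260)),("t",t,(425,500,185,300))):
    hsv=cv2.cvtColor(S["img"],cv2.COLOR_RGB2HSV); P=cloud(S)
    box=np.zeros((400,640),bool); box[v0:v1,u0:u1]=1
    for c,(h0,h1) in (("orange",(5,16)),("purple",(130,160))):
        m=box&(hsv[...,0]>=h0)&(hsv[...,0]<=h1)&(hsv[...,1]>(200 if c=="orange" else 100))&(hsv[...,2]>40)
        m=cv2.erode(m.astype(np.uint8),np.ones((2,2)))>0
        Q=P[m]; Q=Q[Q[:,2]>.02]
        print(nm,c,len(Q),"world",np.percentile(Q,[2,50,98],axis=0).tolist() if len(Q) else 0)
        L=(Q-O)@R; print("  tbar frame",np.percentile(L,[2,50,98],axis=0))
# stand: rail points by triangulation
# rail ends in scene (243,162)-(432,143); top (226,118)-(411,118)
C=cloud(t); 
for uv in ((260,118),(300,118),(320,118),(350,118),(375,118)): print("rail top",uv,world(t,*uv))
for uv in ((290,156),(340,152),(380,149)): print("rail scene",uv,world(s,*uv))
crop(t,"pics/c5.png",215,420,95,205,3.9); crop(s,"pics/c6.png",230,445,105,320,2.7)
E
```

```text
s orange 120 world [[0.30938427076827285, -0.4128000442437386, 0.04271851127278136], [0.34039544189443327, -0.3905880767740674, 0.11191333697649125], [0.3663526597046778, -0.36933009618660007, 0.1532303281580241]]
  tbar frame [[-0.08  -0.222  0.043]
 [-0.061 -0.191  0.112]
 [-0.047 -0.161  0.153]]
s purple 196 world [[0.45274430723235004, -0.4313866334751351, 0.0396714852393418], [0.48773801058884036, -0.40252010152629136, 0.12091948948723208], [0.5060611436106851, -0.38687005382071, 0.15244371388077593]]
  tbar frame [[ 0.055 -0.172  0.04 ]
 [ 0.075 -0.131  0.121]
 [ 0.085 -0.111  0.152]]
t orange 93 world [[0.3076219437766323, -0.40744082567525214, 0.054409211248263534], [0.33349680524458564, -0.3884104136331802, 0.11349255508042896], [0.35723956773277515, -0.36657678754427864, 0.1499293623180313]]
  tbar frame [[-0.083 -0.219  0.054]
 [-0.069 -0.192  0.113]
 [-0.055 -0.161  0.15 ]]
t purple 147 world [[0.4512962546003012, -0.4250451576732469, 0.05436806959718518], [0.478825764899121, -0.4041463640608337, 0.13976117876136382], [0.49924026171430297, -0.3850264940116505, 0.15284749859185115]]
  tbar frame [[ 0.052 -0.167  0.054]
 [ 0.068 -0.137  0.14 ]
 [ 0.078 -0.111  0.153]]
rail top (260, 118) [0.597 0.071 0.312]
rail top (300, 118) [ 0.599 -0.004  0.313]
rail top (320, 118) [ 0.602 -0.041  0.309]
rail top (350, 118) [ 0.602 -0.096  0.313]
rail top (375, 118) [ 0.604 -0.143  0.311]
rail scene (290, 156) [ 0.611 -0.129  0.312]
rail scene (340, 152) [ 0.612 -0.041  0.312]
rail scene (380, 149) [0.608 0.033 0.309]
```

View pics/c5.png

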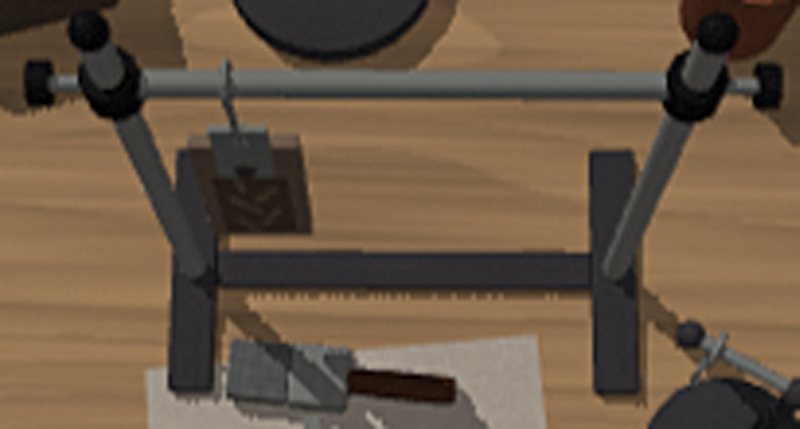

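View pics/c6.png

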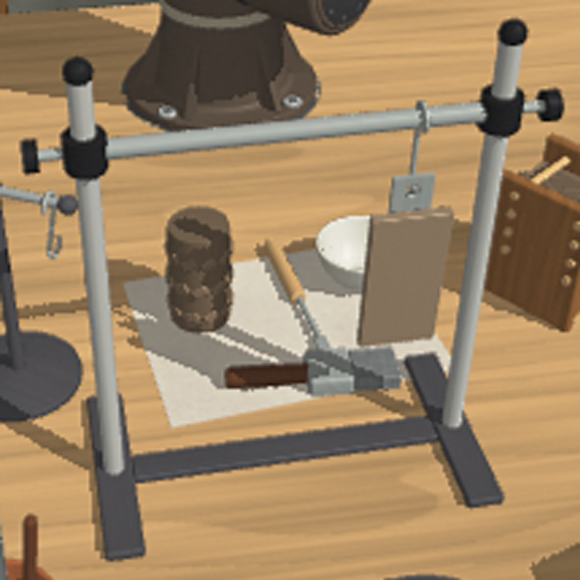

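```bash
python3 - <<'E'
from h import *
np.set_printoptions(precision=4,suppress=True)
s=load("scene0.pkl");t=load("top0.pkl")
A=tri(t,(243.2,116.5),s,(415.2,145)); B=tri(t,(392.7,117.6),s,(261.1,161.3)); print(A,B)
mid=(A[0]+B[0])/2; dv=A[0]-B[0]; print("mid",mid,"len",np.linalg.norm(dv),"stand yaw",np.degrees(np.arctan2(-dv[0],dv[1])))
# rail axis by fit: rail edges in each image columns -> center rows
for nm,S,us,v0,v1 in (("t",t,(300,320,340,360),105,130),("s",s,(280,300,320,340,360),140,170)):
    for u in us:
        col=S["img"][v0:v1,u].astype(int); sat=col.max(1)-col.min(1); r=np.where(sat<18)[0]+v0
        print(nm,u,r.min(),r.max(),(r.min()+r.max())/2,len(r))
# clay roll & others: 3D
for n,S,uv in (("roll",t,(335,229)),("roll s",s,(303,187))): print(n,world(S,*uv))
E
```

```text
(array([0.6009, 0.1024, 0.3069]), np.float64(0.001993614024700559)) (array([ 0.6083, -0.1781,  0.3048]), np.float64(0.002184929705819833))
mid [ 0.6046 -0.0379  0.3059] len 0.2806186318594693 stand yaw 1.5117702305483873
t 300 105 119 112.0 13
t 320 114 119 116.5 6
t 340 113 119 116.0 7
t 360 113 119 116.0 7
s 280 140 162 151.0 15
s 300 153 160 156.5 8
s 320 151 158 154.5 8
s 340 141 156 148.5 13
s 360 147 154 150.5 8
roll [ 0.4219 -0.0805  0.1092]
roll s [ 0.4229 -0.0851  0.1073]
```

```bash
cat >> h.py <<'E'
from scipy.spatial.transform import Rotation as Ro
GD=.0188
TB_O=np.array([.4836,-.2513,0]); TB_YAW=np.radians(-27.98)
def cur():
    from plant import telemetry
    o=telemetry.get_obs(); return o,Ro.from_euler("xyz",o["orientation"],degrees=True).as_matrix(),np.array(o["tool_pos"])
def toolR(yaw,tilt):
    """hook x at world yaw; fingers tilted 'tilt' deg"""
    a=np.radians(tilt); hx=np.array([np.cos(yaw),np.sin(yaw),0]); hy=np.array([-np.sin(yaw),np.cos(yaw),0]); z=np.array([0,0,1.])
    d=np.sin(a)*hx-np.cos(a)*z
    return np.stack([np.cross(hy,d),hy,d],1)
def goto(p,R):
    o,R0,p0=cur(); sh=R0.T@(p-p0); rv=Ro.from_matrix(R0.T@R).as_rotvec(degrees=True)
    print("clock %.2f shift mm"%o["clock"],np.round(sh*1000,1),"rotvec",np.round(rv,2),"|rv|",round(np.linalg.norm(rv),1),"F",np.round(o["force"],2),"open",round(o["opening"],4),"q",np.round(o["joint_pos"],1)); return sh,rv
def show(tag=""):
    o,R,p=cur(); print(tag,"t %.2f"%o["clock"],"p",np.round(p,4),"ori",np.round(o["orientation"],2),"F",np.round(o["force"],2),"M",np.round(o["moment"],3),"open",round(o["opening"],4),"q",np.round(o["joint_pos"],1))
E
cat > a.py <<'E'
from h import *
c,s_=np.cos(TB_YAW),np.sin(TB_YAW); R,O=fr(TB_YAW,TB_O)
ho=O+R@np.array([0,-.0715,.077]); g=O+R@np.array([-.0198,-.0715,.077+.080])
TR=toolR(TB_YAW,31); tcp=g+GD*TR[:,2]
print("grasp",g,"tcp",tcp)
import sys
goto(tcp-float(sys.argv[1])*TR[:,2],TR)
E
python3 a.py .1; python3 a.py 0.0
```

```text
grasp [ 0.43256922 -0.30515303  0.157     ] tcp [ 0.44112013 -0.30969581  0.14088525]
clock 1.40 shift mm [-238.6  249.4   -0. ] rotvec [ 14.3  -28.75  51.56] |rv| 60.7 F [ 1.08 -0.45 -0.92] open 0.0875 q [-48.6  20.5   0.7  -0.  -70.1 -16.5]
grasp [ 0.43256922 -0.30515303  0.157     ] tcp [ 0.44112013 -0.30969581  0.14088525]
clock 1.40 shift mm [-269.6  208.3   85.7] rotvec [ 14.3  -28.75  51.56] |rv| 60.7 F [ 1.08 -0.45 -0.92] open 0.0875 q [-48.6  20.5   0.7  -0.  -70.1 -16.5]
```

Request:
jog_arm(targets="-0.030 0.031 -0.02 1.8 -3.6 6.4 1; -0.060 0.062 -0.04 3.6 -7.2 12.9 1; -0.090 0.094 -0.04 5.4 -10.8 19.3 1; -0.119 0.125 -0.04 7.2 -14.4 25.8 1; -0.149 0.156 -0.04 8.9 -18.0 32.2 1; -0.179 0.187 -0.03 10.7 -21.6 38.7 1; -0.209 0.218 -0.015 12.5 -25.2 45.1 1; -0.2386 0.2494 0 14.3 -28.75 51.56 1")

```text
clock: 2.4
tool_pos: [0.3798, -0.3295, 0.2407]
orientation: [-177.1, 27.7, 157.4]
force: [-0.8, -0.3, 0.8]
opening: 0.0877
```

```bash
python3 a.py 0; python3 -c "
from h import *
show()"
```

```text
grasp [ 0.43256922 -0.30515303  0.157     ] tcp [ 0.44112013 -0.30969581  0.14088525]
clock 2.40 shift mm [  3.   47.5 108.9] rotvec [-0.31 -3.2   4.73] |rv| 5.7 F [-0.76 -0.31  0.77] open 0.0877 q [ -13.2  -13.6  -45.9   14.   -31.5 -110.4]
 t 2.40 p [ 0.3798 -0.3295  0.2407] ori [-177.07   27.68  157.35] F [-0.76 -0.31  0.77] M [ 0.502  1.466 -0.157] open 0.0877 q [ -13.2  -13.6  -45.9   14.   -31.5 -110.4]
```

```bash
python3 a.py 0.09
```

```text
grasp [ 0.43256922 -0.30515303  0.157     ] tcp [ 0.44112013 -0.30969581  0.14088525]
clock 2.40 shift mm [ 8.1 47.2 19. ] rotvec [-0.31 -3.2   4.73] |rv| 5.7 F [-0.76 -0.31  0.77] open 0.0877 q [ -13.2  -13.6  -45.9   14.   -31.5 -110.4]
```

Request:
jog_arm(targets="0.002 0.016 0.004 -0.1 -1.1 1.6 1; 0.005 0.032 0.010 -0.2 -2.2 3.2 1; 0.008 0.047 0.019 -0.3 -3.2 4.7 1; 0.008 0.047 0.019 -0.3 -3.2 4.7 1; 0.008 0.047 0.019 -0.3 -3.2 4.7 1; 0.008 0.047 0.019 -0.3 -3.2 4.7 1; 0.008 0.047 0.019 -0.3 -3.2 4.7 1; 0.008 0.047 0.019 -0.3 -3.2 4.7 1")

```text
clock: 3.4
tool_pos: [0.4002, -0.2884, 0.2182]
orientation: [-180.0, 31.0, 152.0]
force: [0.0, -0.0, -0.8]
opening: 0.0875
```

```bash
python3 a.py 0; python3 - <<'E'
from h import *
from plant import snapshot
show()
s=snapshot("scene"); t=snapshot("top")
pickle.dump(s,open("s1.pkl","wb"));pickle.dump(t,open("t1.pkl","wb"))
cv2.imwrite("pics/s1.png",big(s,120,360,60,280,3))
cv2.imwrite("pics/t1.png",big(t,340,520,140,300,4))
E
```

```text
grasp [ 0.43256922 -0.30515303  0.157     ] tcp [ 0.44112013 -0.30969581  0.14088525]
clock 3.40 shift mm [ 0.3  0.4 90.1] rotvec [-0.02  0.    0.01] |rv| 0.0 F [ 0.   -0.   -0.82] open 0.0875 q [  -7.2  -15.3  -56.9   29.7  -21.7 -135.9]
 t 3.40 p [ 0.4002 -0.2884  0.2182] ori [-179.97   31.    152.04] F [ 0.   -0.   -0.82] M [ 0.756  1.455 -0.05 ] open 0.0875 q [  -7.2  -15.3  -56.9   29.7  -21.7 -135.9]
```

View pics/s1.png

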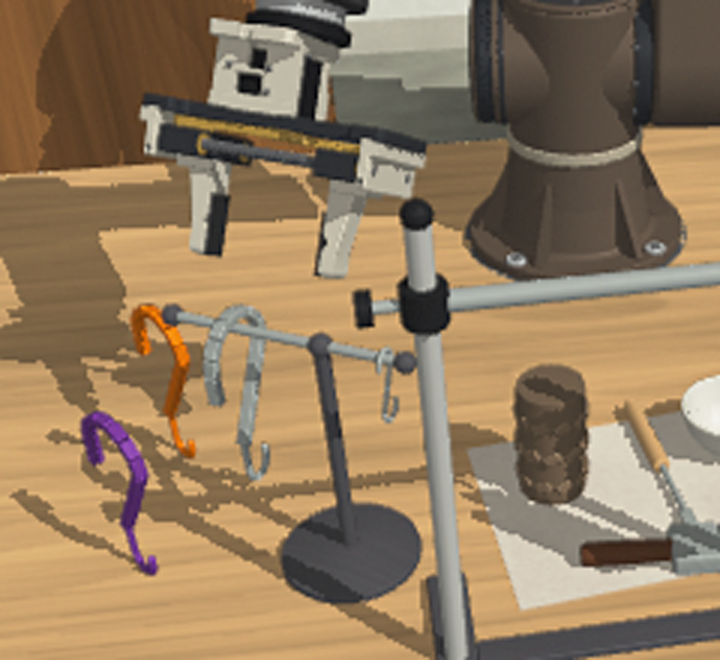

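View pics/t1.png

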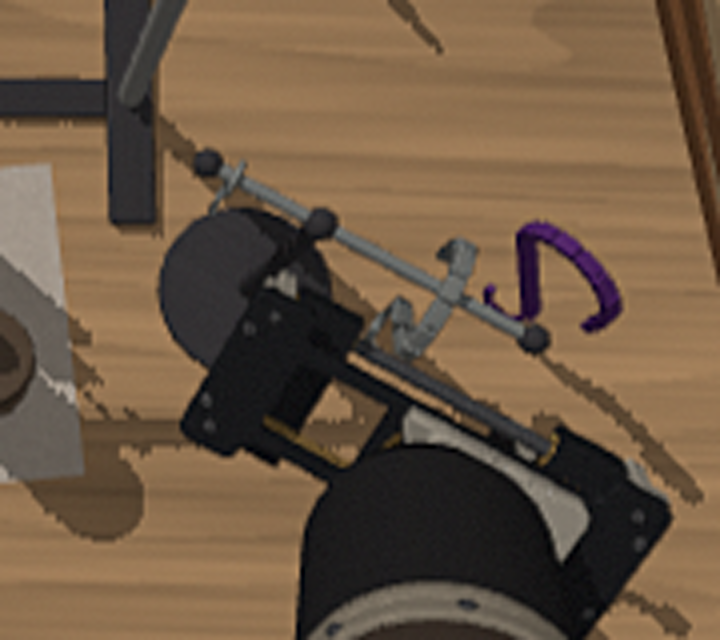

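Request:
jog_arm(targets="0 0 0.006 0 0 0 1; 0 0 0.012 0 0 0 1; 0 0 0.018 0 0 0 1; 0 0 0.024 0 0 0 1; 0 0 0.030 0 0 0 1; 0 0 0.036 0 0 0 1; 0 0 0.042 0 0 0 1; 0 0 0.045 0 0 0 1")

```text
clock: 4.5
tool_pos: [0.4219, -0.3034, 0.1857]
orientation: [179.6, 30.4, 152.0]
force: [0.6, 0.6, 0.2]
opening: 0.0879
```

```bash
python3 a.py 0; python3 -c "
from h import *
show()"
```

```text
grasp [ 0.43256922 -0.30515303  0.157     ] tcp [ 0.44112013 -0.30969581  0.14088525]
clock 4.50 shift mm [ 5.5  3.1 48.8] rotvec [ 0.4  -0.65  0.02] |rv| 0.8 F [0.56 0.63 0.15] open 0.0879 q [ -12.2   -8.8  -58.2   34.4  -13.4 -137.4]
 t 4.50 p [ 0.4219 -0.3034  0.1857] ori [179.62  30.35 152.05] F [0.56 0.63 0.15] M [ 0.712  1.46  -0.013] open 0.0879 q [ -12.2   -8.8  -58.2   34.4  -13.4 -137.4]
```

```bash
cat > kin.py <<'E'
from h import *
data=[([-48.5809,20.5915,.6335],[.28408,-.61176,.22562],[179.904,-.011,-155.093]),
([-13.2,-13.6,-45.9],[.3798,-.3295,.2407],[-177.07,27.68,157.35]),
([-7.2,-15.3,-56.9],[.4002,-.2884,.2182],[-179.97,31,152.04]),
([-12.2,-8.8,-58.2],[.4219,-.3034,.1857],[179.62,30.35,152.05])]
A=[];B=[]
for q,p,o in data:
    q=np.radians(q); R=Ro.from_euler("xyz",o,degrees=True).as_matrix(); p=np.array(p); z=R[:,2]
    U=Ro.from_euler("z",-q[0]).as_matrix(); pp=U@p; zz=U@z; f=q[1]-q[2]
    # unknown: Lt,e,a1,L1,L2,a3,h
    A+= [[zz[0],0,1,np.sin(q[1]),np.cos(f),np.sin(f),0],[zz[1],1,0,0,0,0,0],[zz[2],0,0,np.cos(q[1]),-np.sin(f),np.cos(f),1]]; B+=list(pp)
x,res,rk,sv=np.linalg.lstsq(np.array(A),np.array(B),rcond=None)
if __name__=="__main__":
    np.set_printoptions(precision=4,suppress=True)
    print(dict(zip("Lt e a1 L1 L2 a3 h".split(),np.round(x,4))),rk,sv); print((np.array(A)@x-B).reshape(-1,3))
E
python3 kin.py; python3 -c "
from plant import ctrl; print([k for k in dir(ctrl) if k[0]!='_'])"
```

```text
{'Lt': np.float64(0.2564), 'e': np.float64(-0.1891), 'a1': np.float64(0.2593), 'L1': np.float64(0.5307), 'L2': np.float64(0.1877), 'a3': np.float64(0.0708), 'h': np.float64(-0.0121)} 7 [3.9133 2.8431 2.0081 0.6696 0.3113 0.1294 0.0902]
[[-0.0006  0.0027  0.0051]
 [ 0.0011  0.0125 -0.0042]
 [-0.0032 -0.     -0.0099]
 [ 0.0026 -0.0152  0.0089]]
['PlanningError', 'grip_depth']
```

```bash
cat > kin.py <<'E'
from h import *
data=[([-48.5809,20.5915,.6335],[.28408,-.61176,.22562],[179.904,-.011,-155.093]),
([-13.2,-13.6,-45.9],[.3798,-.3295,.2407],[-177.07,27.68,157.35]),
([-7.2,-15.3,-56.9],[.4002,-.2884,.2182],[-179.97,31,152.04]),
([-12.2,-8.8,-58.2],[.4219,-.3034,.1857],[179.62,30.35,152.05])]
def rows(q,p,o):
    q=np.radians(q); R=Ro.from_euler("xyz",o,degrees=True).as_matrix(); p=np.array(p)
    U=Ro.from_euler("z",-q[0]).as_matrix(); pp=U@p; Q=U@R; f=q[1]-q[2]
    return [[*Q[0],0,1,np.sin(q[1]),np.cos(f),np.sin(f),0],[*Q[1],1,0,0,0,0,0],[*Q[2],0,0,np.cos(q[1]),-np.sin(f),np.cos(f),1]],list(pp)
A=[];B=[]
for d in data:
    a,b=rows(*d);A+=a;B+=b
A=np.array(A);B=np.array(B)
x=np.linalg.lstsq(A,B,rcond=None)[0]
if __name__=="__main__":
    np.set_printoptions(precision=4,suppress=True)
    print(dict(zip("tx ty Lt e a1 L1 L2 a3 h".split(),np.round(x,4))),np.linalg.svd(A)[1]); print((A@x-B).reshape(-1,3))
E
python3 kin.py
```

```text
{'tx': np.float64(0.2323), 'ty': np.float64(-0.2299), 'Lt': np.float64(1.0618), 'e': np.float64(0.0974), 'a1': np.float64(0.1436), 'L1': np.float64(0.4451), 'L2': np.float64(0.2007), 'a3': np.float64(0.0135), 'h': np.float64(0.9334)} [3.9408 3.2665 2.6856 1.1677 1.0575 0.2771 0.1631 0.0448 0.0129]
[[-0.0007  0.0014  0.0064]
 [ 0.0018  0.0052 -0.0071]
 [-0.0046 -0.0054 -0.0083]
 [ 0.0035 -0.0012  0.009 ]]
```

```bash
cat > a.py <<'E'
from h import *
import sys
back=float(sys.argv[1]); tilt=float(sys.argv[2]); shal=float(sys.argv[3])
R,O=fr(TB_YAW,TB_O)
g=O+R@np.array([-.0198,-.0715,.077+.080])
TR=toolR(TB_YAW,tilt); tcp=g+(GD-shal)*TR[:,2]
goto(tcp-back*TR[:,2],TR)
E
python3 a.py .045 25 .006;python3 a.py .045 22 .006
```

```text
clock 4.50 shift mm [ 2.7  3.5 -2.1] rotvec [0.39 5.35 0.04] |rv| 5.4 F [0.56 0.63 0.15] open 0.0879 q [ -12.2   -8.8  -58.2   34.4  -13.4 -137.4]
clock 4.50 shift mm [ 1.   3.5 -1.9] rotvec [0.39 8.35 0.05] |rv| 8.4 F [0.56 0.63 0.15] open 0.0879 q [ -12.2   -8.8  -58.2   34.4  -13.4 -137.4]
```

Request:
jog_arm(targets="0.001 0.001 -0.001 0.1 1.5 0 1; 0.002 0.002 -0.002 0.2 3 0 1; 0.003 0.0035 -0.002 0.4 5.3 0 1; 0.003 0.0035 -0.002 0.4 5.3 0 1; 0.003 0.0035 -0.002 0.4 5.3 0 1; 0.003 0.0035 -0.002 0.4 5.3 0 1; 0.003 0.0035 -0.002 0.4 5.3 0 1; 0.003 0.0035 -0.002 0.4 5.3 0 1")

```text
clock: 5.5
tool_pos: [0.4202, -0.2987, 0.1859]
orientation: [-180.0, 25.1, 152.1]
force: [0.2, -0.5, -0.4]
opening: 0.0879
```

```bash
python3 a.py 0 25 .006
```

```text
clock 5.50 shift mm [-0.4  0.1 44.9] rotvec [-0.01  0.06  0.03] |rv| 0.1 F [ 0.21 -0.51 -0.38] open 0.0879 q [  -8.4   -7.3  -50.1   19.9  -24.7 -126. ]
```

Request:
jog_arm(targets="0 0 0.007 0 0 0 1; 0 0 0.014 0 0 0 1; 0 0 0.021 0 0 0 1; 0 0 0.028 0 0 0 1; 0 0 0.035 0 0 0 1; 0 0 0.041 0 0 0 1; 0 0 0.045 0 0 0 1; 0 0 0.045 0 0 0 1")

```text
clock: 6.5
tool_pos: [0.4368, -0.3078, 0.1448]
orientation: [-180.0, 25.0, 152.1]
force: [0.2, -0.7, -0.2]
opening: 0.0874
```

```bash
python3 a.py 0 25 .006; python3 - <<'E'
from h import *
from plant import snapshot
s=snapshot("scene"); t=snapshot("top")
pickle.dump(s,open("s2.pkl","wb"));pickle.dump(t,open("t2.pkl","wb"))
a=big(s,150,270,100,240,4);b=big(t,400,480,150,290,4)
cv2.imwrite("pics/s2.png",np.hstack([a,b]))
E
```

```text
clock 6.50 shift mm [-0.7  0.3 -0.4] rotvec [-0.03  0.02  0.03] |rv| 0.0 F [ 0.23 -0.73 -0.22] open 0.0874 q [ -11.3   -1.7  -54.1   27.6  -15.2 -131.9]
```

View pics/s2.png

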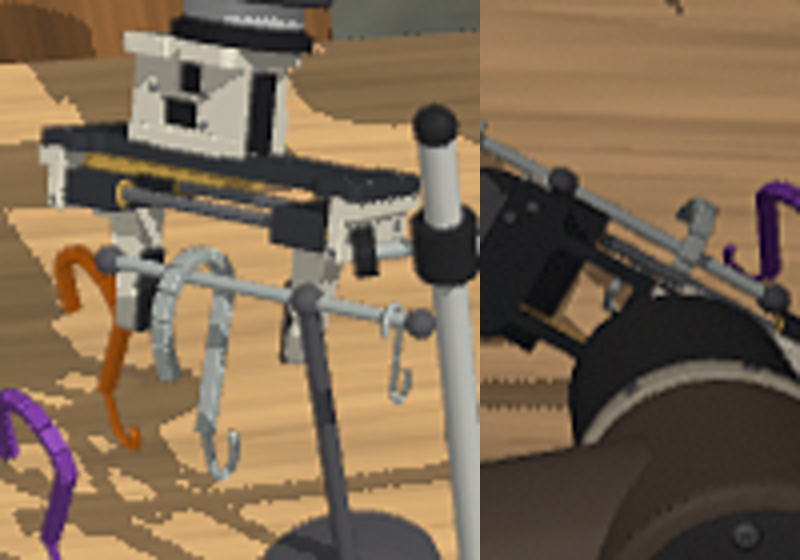

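The fingers straddle the grey hook's shank with the bar clear at (110-310, 260-300). Closing.

Request:
jog_arm(targets="0 0 0 0 0 0 -1; 0 0 0 0 0 0 -1; 0 0 0 0 0 0 -1; 0 0 0 0 0 0 -1; 0 0 0 0 0 0 -1; 0 0 0 0 0 0 -1; 0 0 0 0 0 0 -1; 0 0 0 0 0 0 -1")

```text
clock: 7.6
tool_pos: [0.437, -0.3077, 0.1452]
orientation: [-180.0, 25.1, 152.0]
force: [0.4, 0.7, 0.8]
opening: 0.0131
```

```bash
python3 -c "
from h import *
show()"
```

```text
t 7.60 p [ 0.437  -0.3077  0.1452] ori [-179.98   25.07  152.04] F [0.39 0.69 0.77] M [0.568 1.231 0.   ] open 0.0131 q [ -11.3   -1.7  -54.    27.6  -15.2 -131.9]
```

Request:
jog_arm(targets="0 0 0 0 0 0 -1; 0 0 0 0 0 0 -1; 0 0 0 0 0 0 -1; -0.004 0 -0.009 0 0 0 -1; -0.011 0 -0.024 0 0 0 -1; -0.019 0 -0.041 0 0 0 -1; -0.027 0 -0.058 0 0 0 -1; -0.034 0 -0.073 0 0 0 -1")

```text
clock: 8.6
tool_pos: [0.4322, -0.3067, 0.2218]
orientation: [-179.9, 24.5, 151.9]
force: [-4.6, 1.6, -11.9]
opening: 0.0092
```

```bash
python3 - <<'E'
from h import *
from plant import snapshot
show()
s=snapshot("scene"); t=snapshot("top")
pickle.dump(s,open("s3.pkl","wb"));pickle.dump(t,open("t3.pkl","wb"))
a=big(s,150,270,80,220,4);b=big(t,400,480,150,290,4)
cv2.imwrite("pics/s3.png",np.hstack([a,b]))
E
```

```text
t 8.60 p [ 0.4322 -0.3067  0.2218] ori [-179.89   24.47  151.93] F [ -4.59   1.58 -11.88] M [ 2.28   4.377 -0.032] open 0.0092 q [  -8.7   -7.6  -43.3   15.2  -32.1 -120.7]
```

View pics/s3.png

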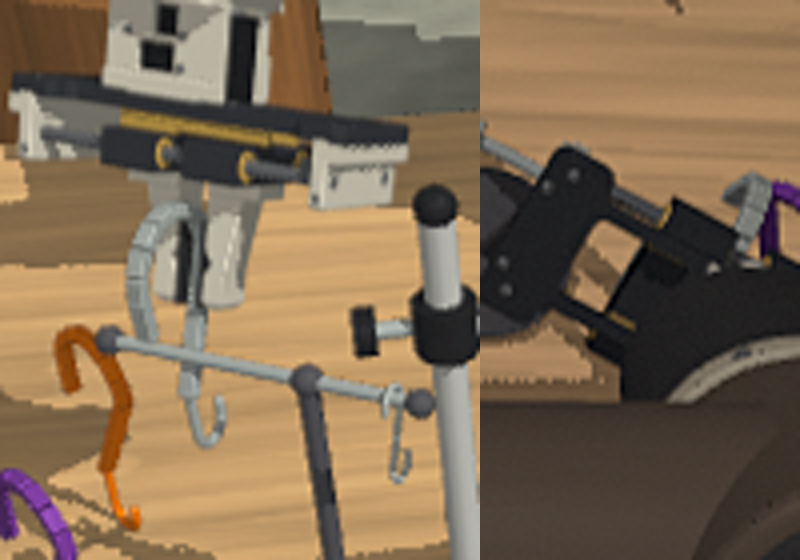

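The 12 N comes from the leaning shank pressing on the bar as I lifted straight up. I'll back off along hook -x, which clears the bar through the mouth below the free end.

Request:
jog_arm(targets="0.006 0 -0.003 0 0 0 -1; 0.014 0 -0.006 0 0 0 -1; 0.022 0 -0.010 0 0 0 -1; 0.030 0 -0.014 0 0 0 -1; 0.036 0 -0.019 0 0 0 -1; 0.040 0 -0.025 0 0 0 -1; 0.040 0 -0.030 0 0 0 -1; 0.040 0 -0.030 0 0 0 -1")

```text
clock: 9.7
tool_pos: [0.3909, -0.2842, 0.2353]
orientation: [-179.9, 24.8, 152.0]
force: [-0.3, 0.5, -1.3]
opening: 0.0097
```

```bash
python3 - <<'E'
from h import *
from plant import snapshot
show()
s=snapshot("scene"); t=snapshot("top")
pickle.dump(s,open("s3.pkl","wb"));pickle.dump(t,open("t3.pkl","wb"))
a=big(s,150,270,60,200,4);b=big(t,400,480,150,290,4)
cv2.imwrite("pics/s3b.png",np.hstack([a,b]))
E
```

```text
t 9.70 p [ 0.3909 -0.2842  0.2353] ori [-179.92   24.78  151.97] F [-0.31  0.49 -1.28] M [0.698 1.365 0.055] open 0.0097 q [  -5.5  -14.5  -46.8   16.1  -35.7 -123.8]
```

View pics/s3b.png

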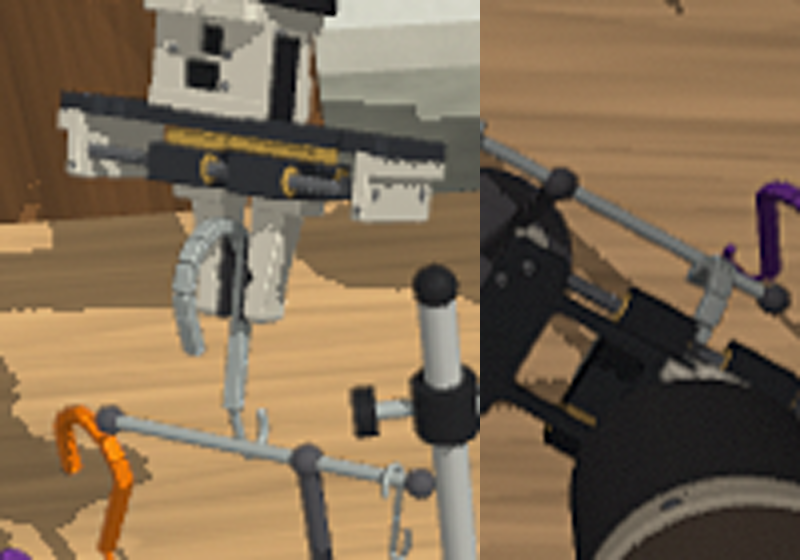

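```bash
python3 - <<'E'
from h import *
goto(np.array([.42,.03,.26]),toolR(np.radians(6),25))
goto(np.array([.40,-.12,.25]),toolR(np.radians(-11),25))
E
```

```text
clock 9.80 shift mm [100.1 291.  -74.5] rotvec [-14.4   -0.3  -30.89] |rv| 34.1 F [-0.19 -0.48 -0.71] open 0.0098 q [  -5.5  -14.4  -46.8   16.1  -35.7 -123.9]
clock 9.80 shift mm [ 56.2 149.3 -43. ] rotvec [ -7.26  -0.29 -15.46] |rv| 17.1 F [-0.19 -0.48 -0.71] open 0.0098 q [  -5.5  -14.4  -46.8   16.1  -35.7 -123.9]
```

Request:
jog_arm(targets="0.008 0.020 -0.006 -1 0 -2 -1; 0.022 0.055 -0.017 -2.8 0 -6 -1; 0.038 0.100 -0.029 -5 -0.1 -10.5 -1; 0.055 0.148 -0.042 -7.3 -0.2 -15.5 -1; 0.070 0.197 -0.053 -9.7 -0.2 -20.8 -1; 0.085 0.243 -0.063 -12.1 -0.3 -26 -1; 0.097 0.281 -0.072 -14 -0.3 -30 -1; 0.100 0.291 -0.0745 -14.4 -0.3 -30.9 -1")

```text
clock: 10.8
tool_pos: [0.4203, 0.0321, 0.2603]
orientation: [180.0, 25.0, -173.8]
force: [-0.0, 0.1, -0.8]
opening: 0.01
```

```bash
python3 - <<'E'
from h import *
show()
goto(np.array([.555,.345,.25]),toolR(np.radians(40),25))
E
```

```text
t 10.80 p [0.4203 0.0321 0.2603] ori [ 180.     25.02 -173.76] F [-0.02  0.05 -0.76] M [-0.297  1.582 -0.067] open 0.01 q [  46.   -25.1  -51.4   22.   -46.2 -142.6]
clock 10.80 shift mm [-147.7  296.4   80.4] rotvec [-1.427e+01  2.000e-02 -3.060e+01] |rv| 33.8 F [-0.02  0.05 -0.76] open 0.01 q [  46.   -25.1  -51.4   22.   -46.2 -142.6]
```

Request:
jog_arm(targets="-0.011 0.022 0.006 -1.1 0 -2.3 -1; -0.030 0.060 0.016 -2.9 0 -6.2 -1; -0.052 0.105 0.028 -5.1 0 -10.8 -1; -0.075 0.150 0.041 -7.2 0 -15.5 -1; -0.098 0.196 0.053 -9.4 0 -20.2 -1; -0.122 0.244 0.066 -11.8 0 -25.2 -1; -0.141 0.283 0.077 -13.6 0 -29.2 -1; -0.148 0.296 0.0804 -14.3 0 -30.6 -1")

```text
clock: 11.8
tool_pos: [0.5574, 0.3463, 0.2479]
orientation: [-180.0, 24.9, -139.9]
force: [-0.6, -0.7, -1.6]
opening: 0.0098
```

```bash
python3 - <<'E'
from h import *
from plant import snapshot
show()
s=snapshot("scene"); t=snapshot("top")
pickle.dump(s,open("s4.pkl","wb"));pickle.dump(t,open("t4.pkl","wb"))
cv2.imwrite("pics/s4.png",big(s,400,560,60,240,3)); cv2.imwrite("pics/t4.png",big(t,100,260,100,260,3.5))
E
```

```text
t 11.80 p [0.5574 0.3463 0.2479] ori [-179.98   24.91 -139.9 ] F [-0.6  -0.73 -1.58] M [-1.125  1.321 -0.042] open 0.0098 q [  51.6    4.4  -25.6    8.3  -35.8 -107.2]
```

View pics/s4.png

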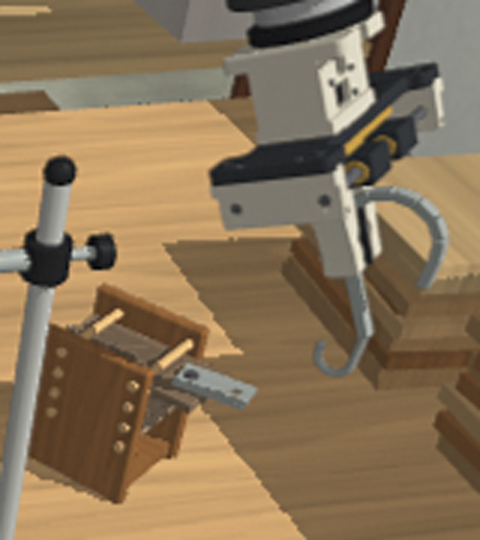

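View pics/t4.png

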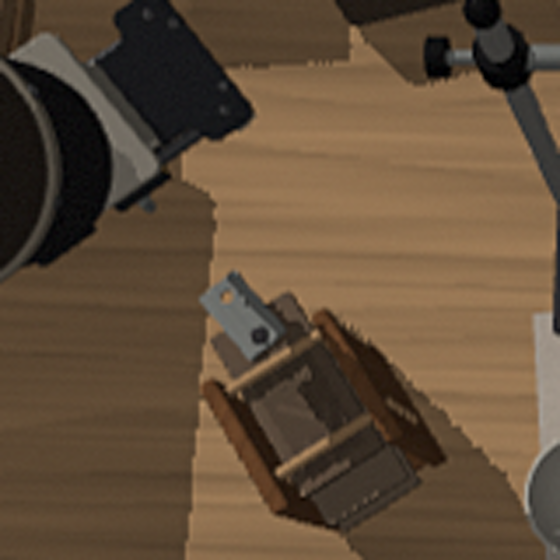

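```bash
cat > fit.py <<'E'
from h import *
from scipy.optimize import least_squares
hp=hookpts(20); A_,B_=hp[:-1],hp[1:]
th=np.full(len(A_),.004); th[:21]=.003
def dist(P):
    ab=B_-A_; tt=np.clip(((P[:,None]-A_)*ab).sum(-1)/((ab**2).sum(-1)+1e-12),0,1)
    return (np.linalg.norm(P[:,None]-A_-tt[...,None]*ab,axis=-1)-th).min(1)
# hook pose in tool frame: nominal
def nominal(shal=.006,tilt=25):
    TR=toolR(0,tilt); g=np.array([-.0198,0,.080]); tcp=g+(GD-shal)*TR[:,2]
    return TR.T, TR.T@(-tcp)   # Rth, tth : X_tool = Rth X_hook + tth
def pose(q,p,R):
    """q: dx,dz,pitch(deg),dy,yaw,roll in hook frame offset from nominal"""
    Rn,tn=nominal(); dR=Ro.from_euler("yzx",[q[2],q[4],q[5]],degrees=True).as_matrix()
    c=np.array([-.0198,0,.080]) # rotate about grip point
    # hook point X -> dR(X-c)+c+d -> tool -> world
    Rt=R@Rn@dR; t=p+R@(tn+Rn@(c-dR@c+np.array([q[0],q[3],q[1]])))
    return Rt,t
def fitdepth(S,p,R,q0=np.zeros(6),gate=.012,free=(0,1,2,3,4,5),box=None,exclude=.045):
    P=cloud(S); ok=S["range_z"]>0
    sat=S["img"].max(2).astype(int)-S["img"].min(2); ok&=sat<30
    q=np.array(q0,float)
    for it,gt in enumerate((.02,gate,.006,.005)):
        Rt,t=pose(q,p,R); L=(P-t)@Rt
        near=ok&(np.abs(L[...,1])<.025)&(np.abs(L[...,0])<.06)&(L[...,2]>-.03)&(L[...,2]<.15)
        near&=~((np.hypot(L[...,0]+.0198+.01,L[...,2]-.085)<exclude)&(True))
        X=P[near]; X=X[dist((X-t)@Rt)<gt]
        def f(v):
            qq=q.copy(); qq[list(free)]=v; Rt,t=pose(qq,p,R); return np.r_[dist((X-t)@Rt),(qq-q0)[[3,4,5]]*[.1,.001,.001]]
        r=least_squares(f,q[list(free)],loss="soft_l1",f_scale=.002,x_scale=[.001,.001,1,.001,1,1][:len(free)]); q[list(free)]=r.x
    return q,len(X),np.sqrt(np.mean(r.fun**2))
E
python3 - <<'E'
from fit import *
np.set_printoptions(precision=4,suppress=True)
s=load("s4.pkl"); p=np.array([.5574,.3463,.2479]); R=Ro.from_euler("xyz",[-179.98,24.91,-139.9],degrees=True).as_matrix()
best=None
for pit in (-12,-6,0,6,12):
    q,n,e=fitdepth(s,p,R,np.array([0,0,pit,0,0,0.])); print(pit,q,n,e)
    if best is None or n/e>best[0]: best=(n/e,q)
q=best[1]; np.save("q.npy",q)
im=big(s,470,560,90,200,6)
Rt,t=pose(q,p,R); draw(im,s,t+hp@Rt.T,(0,0,255),470,90,6)
Rt,t=pose(np.zeros(6),p,R); draw(im,s,t+hp@Rt.T,(0,255,0),470,90,6)
cv2.imwrite("pics/f4.png",im)
E
```

```text
-12 [-0.0037 -0.0004  5.2485 -0.0009 -0.7206  0.2688] 380 0.001344554004169925
-6 [-0.0037 -0.0004  5.2488 -0.0009 -0.7205  0.2688] 380 0.0013445544467043545
0 [-0.0037 -0.0004  5.2488 -0.0009 -0.7205  0.2688] 380 0.0013445544701690922
6 [-0.0037 -0.0004  5.2488 -0.0009 -0.7205  0.2688] 380 0.0013445545167100053
12 [-0.0037 -0.0004  5.2512 -0.0009 -0.7203  0.2689] 380 0.0013445458109865884
```

View pics/f4.png

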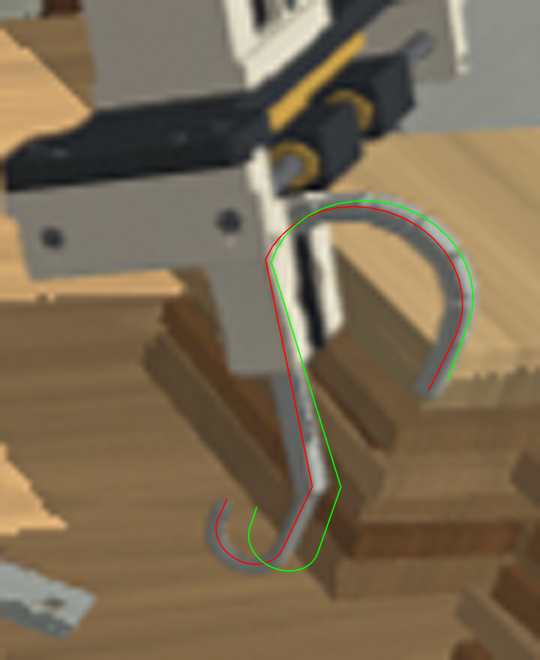

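```bash
cat > b.py <<'E'
from fit import *
TIP=np.array([-.012,0,.009])
HOLE=np.array([.5113,.3132])
def target(out,ztip,yaw=40,tilt=30.2,side=0,q=None):
    """tool pose such that hook tip is at HOLE+out*hx+side*hy, z=ztip"""
    q=np.load("q.npy") if q is None else q
    TR=toolR(np.radians(yaw),tilt); Rt,t=pose(q,np.zeros(3),TR)
    off=Rt@TIP+t; hx=np.array([np.cos(np.radians(yaw)),np.sin(np.radians(yaw))]); hy=np.array([-hx[1],hx[0]])
    return np.array([*(HOLE+out*hx+side*hy),ztip])-off,TR
def where():
    o,R,p=cur(); Rt,t=pose(np.load("q.npy"),p,R); tip=Rt@TIP+t
    print("tip",np.round(tip,4),"tip-hole mm",np.round((tip[:2]-HOLE)*1000,1),"hook o",np.round(t,4),"hook z axis",np.round(Rt[:,2],3),"yaw",round(np.degrees(np.arctan2(Rt[1,0],Rt[0,0])),1))
E
python3 - <<'E'
from b import *
where()
goto(*target(.035,.100))
goto(*target(.035,.160))
E
```

```text
tip [0.5513 0.34   0.1879] tip-hole mm [40.  26.8] hook o [0.5598 0.3471 0.1778] hook z axis [0.075 0.056 0.996] yaw 39.3
clock 11.90 shift mm [53.5  5.2 71.5] rotvec [-0.01 -5.3   0.02] |rv| 5.3 F [ 0.26  0.16 -1.33] open 0.0096 q [  51.6    4.3  -25.7    8.3  -35.8 -107.3]
clock 11.90 shift mm [28.3  5.2 17.1] rotvec [-0.01 -5.3   0.02] |rv| 5.3 F [ 0.26  0.16 -1.33] open 0.0096 q [  51.6    4.3  -25.7    8.3  -35.8 -107.3]
```

Request:
jog_arm(targets="0.006 0.001 0.008 0 -0.6 0 -1; 0.014 0.002 0.019 0 -1.4 0 -1; 0.022 0.003 0.030 0 -2.2 0 -1; 0.030 0.004 0.041 0 -3 0 -1; 0.038 0.004 0.052 0 -3.8 0 -1; 0.046 0.005 0.062 0 -4.6 0 -1; 0.0515 0.005 0.069 0 -5.1 0 -1; 0.0535 0.005 0.0715 0 -5.3 0 -1")

```text
clock: 12.9
tool_pos: [0.5391, 0.3363, 0.1592]
orientation: [-180.0, 30.1, -140.0]
force: [0.7, 0.4, -1.7]
opening: 0.01
```

```bash
cat > look.py <<'E'
from b import *
from plant import snapshot
import sys
n=sys.argv[1]
show(); where()
o,R,p=cur()
s=snapshot("scene"); t=snapshot("top")
s["p"]=t["p"]=p; s["Rr"]=t["Rr"]=R
pickle.dump(s,open(f"s{n}.pkl","wb"));pickle.dump(t,open(f"t{n}.pkl","wb"))
q=np.load("q.npy"); Rt,tt=pose(q,p,R); H=tt+hp@Rt.T
a=big(s,440,520,120,220,5); a2=a.copy(); draw(a2,s,H,(0,0,255),440,120,5)
cv2.imwrite(f"pics/s{n}.png",np.hstack([a,a2]))
b=big(t,130,210,140,220,5); b2=b.copy(); draw(b2,t,H,(0,0,255),130,140,5)
cv2.imwrite(f"pics/t{n}.png",np.hstack([b,b2]))
E
python3 look.py 5
```

```text
t 12.90 p [0.5391 0.3363 0.1592] ori [-179.99   30.09 -140.02] F [ 0.69  0.4  -1.7 ] M [-1.302  1.414 -0.094] open 0.01 q [  48.2    5.6  -49.3   38.4   -6.6 -135.3]
tip [0.5375 0.3342 0.0985] tip-hole mm [26.2 21. ] hook o [0.5467 0.3419 0.0895] hook z axis [ 0.006 -0.003  1.   ] yaw 39.3
```

View pics/s5.png

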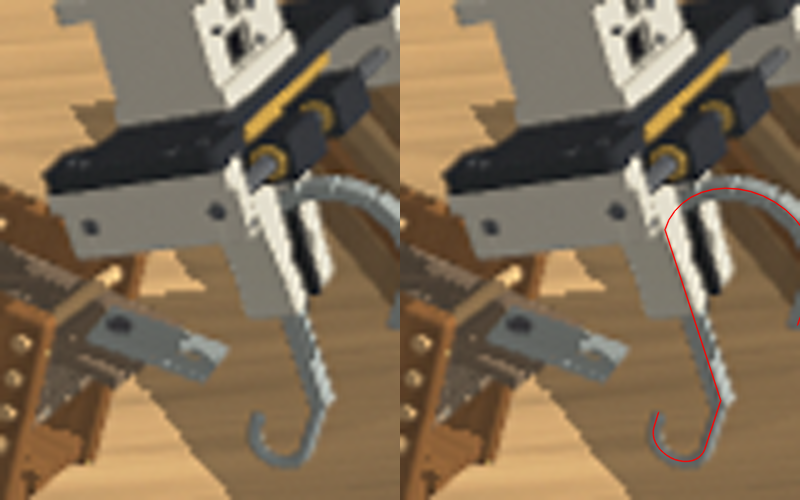

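View pics/t5.png

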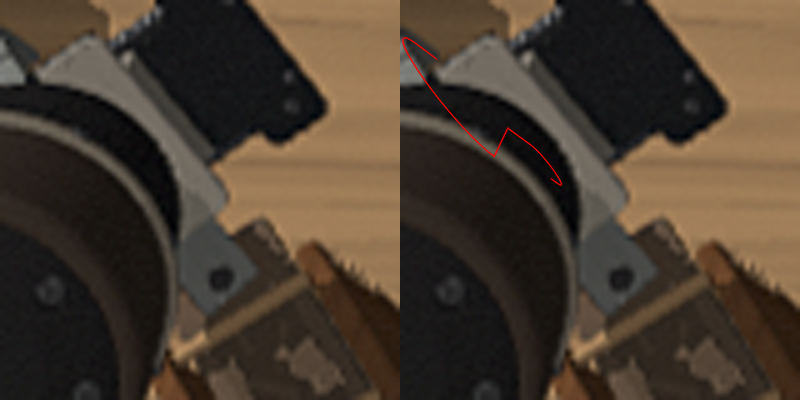

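```bash
python3 - <<'E'
from b import *
goto(*target(.025,.101,tilt=24))
goto(*target(.0,.101,tilt=24))
E
```

```text
clock 13.00 shift mm [ 0.9  1.3 -2.6] rotvec [-0.06  6.07 -0.03] |rv| 6.1 F [ 0.98  0.15 -1.48] open 0.0102 q [  48.2    5.6  -49.3   38.2   -6.7 -135.1]
clock 13.00 shift mm [ 22.5   1.3 -15.1] rotvec [-0.06  6.07 -0.03] |rv| 6.1 F [ 0.98  0.15 -1.48] open 0.0102 q [  48.2    5.6  -49.3   38.2   -6.7 -135.1]
```

Request:
jog_arm(targets="0 0 -0.001 0 1 0 -1; 0 0.001 -0.002 0 2 0 -1; 0.001 0.001 -0.0025 0 3.5 0 -1; 0.001 0.0013 -0.0025 -0.1 5 0 -1; 0.001 0.0013 -0.0025 -0.1 6 0 -1; 0.001 0.0013 -0.0025 -0.1 6 0 -1; 0.001 0.0013 -0.0025 -0.1 6 0 -1; 0.001 0.0013 -0.0025 -0.1 6 0 -1")

```text
clock: 14.0
tool_pos: [0.5367, 0.3349, 0.1607]
orientation: [180.0, 24.1, -140.0]
force: [0.5, 0.0, -1.6]
opening: 0.0099
```

```bash
python3 look.py 6; python3 - <<'E'
from b import *
np.set_printoptions(precision=4,suppress=True)
goto(*target(.0,.101,tilt=24))
s=load("s6.pkl")
print(fitdepth(s,s["p"],s["Rr"],np.load("q.npy")), np.load("q.npy"))
E
```

```text
t 14.00 p [0.5367 0.3349 0.1607] ori [ 179.95   24.06 -140.03] F [ 0.47  0.02 -1.63] M [-0.94   1.208  0.062] open 0.0099 q [  52.3    7.5  -36.1   12.6  -23.3 -112.9]
tip [0.5303 0.3289 0.1007] tip-hole mm [19.  15.7] hook o [0.5387 0.3359 0.0904] hook z axis [0.087 0.064 0.994] yaw 39.3
clock 14.10 shift mm [ 22.4   0.2 -10.3] rotvec [ 0.04  0.07 -0.03] |rv| 0.1 F [ 0.66  0.42 -1.08] open 0.0098 q [  52.3    7.5  -36.1   12.6  -23.3 -112.9]
(array([-0.0041,  0.0001,  5.8551, -0.0011, -0.644 ,  0.3779]), 328, np.float64(0.001378654515323485)) [-0.0037 -0.0004  5.2512 -0.0009 -0.7203  0.2689]
```

View pics/s6.png

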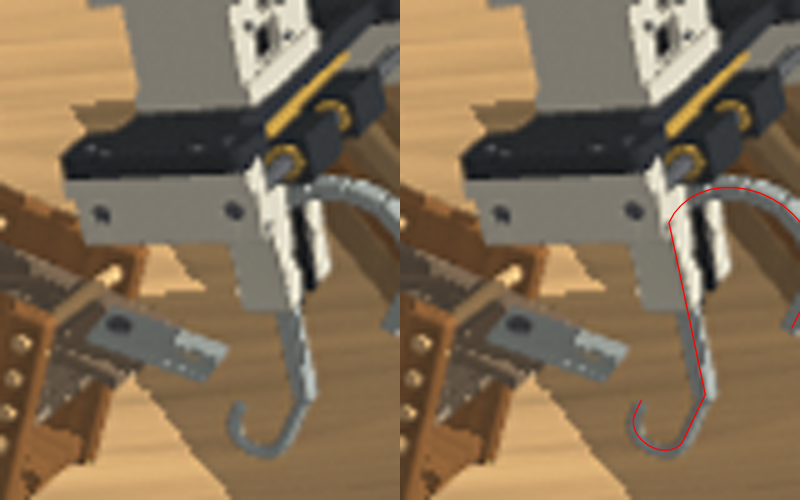

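```bash
python3 - <<'E'
from b import *
np.save("q.npy",[-.0039,-.00015,5.6,-.001,-.68,.32])
where(); goto(*target(.0,.102,tilt=24))
E
```

```text
tip [0.5299 0.3286 0.101 ] tip-hole mm [18.6 15.4] hook o [0.5383 0.3355 0.0907] hook z axis [0.092 0.067 0.993] yaw 39.3
clock 14.10 shift mm [ 21.6   0.2 -10.7] rotvec [ 0.04  0.07 -0.03] |rv| 0.1 F [ 0.66  0.42 -1.08] open 0.0098 q [  52.3    7.5  -36.1   12.6  -23.3 -112.9]
```

Request:
jog_arm(targets="0.003 0 -0.0015 0 0 0 -1; 0.007 0 -0.0035 0 0 0 -1; 0.011 0 -0.0055 0 0 0 -1; 0.015 0 -0.0075 0 0 0 -1; 0.019 0 -0.0095 0 0 0 -1; 0.0216 0 -0.0107 0 0 0 -1; 0.0216 0 -0.0107 0 0 0 -1; 0.0216 0 -0.0107 0 0 0 -1")

```text
clock: 15.1
tool_pos: [0.5184, 0.3197, 0.1619]
orientation: [179.9, 24.1, -140.0]
force: [0.4, 0.7, -2.0]
opening: 0.01
```

```bash
python3 look.py 7; python3 - <<'E'
from b import *
np.set_printoptions(precision=4,suppress=True)
s=load("s7.pkl")
print(fitdepth(s,s["p"],s["Rr"],np.load("q.npy")))
im=big(s,445,500,160,215,12)
Rt,t=pose(np.load("q.npy"),s["p"],s["Rr"]); 
def o(P,c,cl=False): draw(im,s,P,c,445,160,12,cl)
o(t+hp@Rt.T,(0,0,255))
a=np.linspace(0,2*np.pi,24)
for z,c in((.115,(0,255,0)),(.111,(0,255,255))):
    o(np.stack([HOLE[0]+.0045*np.cos(a),HOLE[1]+.0045*np.sin(a),z+0*a],1),c,True)
cv2.imwrite("pics/z7.png",im)
E
```

```text
t 15.10 p [0.5184 0.3197 0.1619] ori [ 179.95   24.08 -140.03] F [ 0.37  0.74 -2.03] M [-0.995  1.195  0.02 ] open 0.01 q [  52.9    5.1  -39.1   13.5  -22.8 -114.3]
tip [0.5115 0.3132 0.102 ] tip-hole mm [0.2 0. ] hook o [0.5199 0.3202 0.0917] hook z axis [0.092 0.067 0.994] yaw 39.3
(array([-0.0035, -0.0001,  5.4831, -0.0009, -0.7122,  0.4973]), 320, np.float64(0.0012425607460130011))
```

View pics/z7.png

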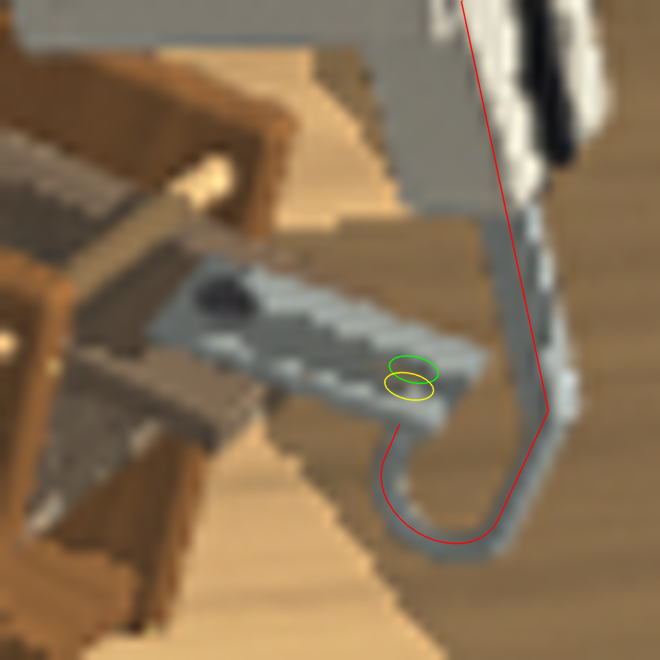

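View pics/s7.png

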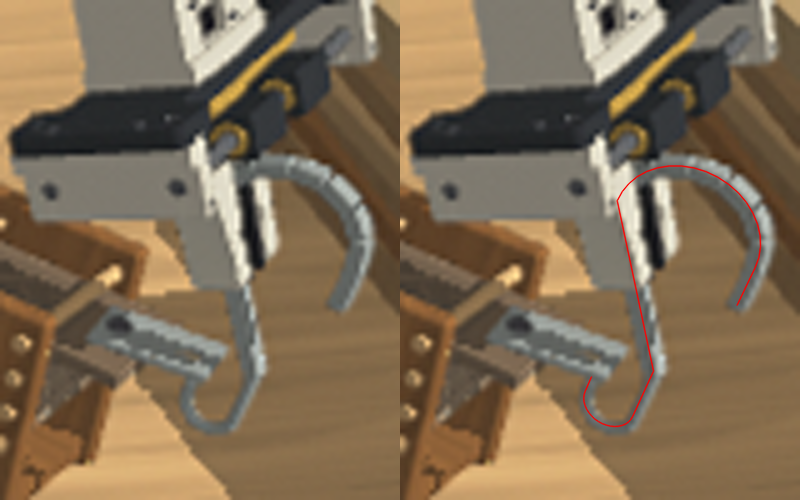

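```bash
cat > reg.py <<'E'
from b import *
def mask(s,H,W,du=0,dv=0,F=8):
    """soft mask by supersampling around the hook; H pts, W thickness m per segment"""
    im=np.zeros((400*F//1,640*F//1),np.uint8) if False else None
    uv=proj(s,H)+[du,dv]; z=(H@s["R"].T+s["t"])[:,2]
    u0,v0=np.floor(uv.min(0)).astype(int)-6; u1,v1=np.ceil(uv.max(0)).astype(int)+6
    m=np.zeros(((v1-v0)*F,(u1-u0)*F),np.uint8)
    for i in range(len(H)-1):
        a=((uv[i]-[u0,v0]+.5)*F-.5); b=((uv[i+1]-[u0,v0]+.5)*F-.5)
        cv2.line(m,tuple(np.rint(a).astype(int).tolist()),tuple(np.rint(b).astype(int).tolist()),255,max(1,int(round(W[i]*s["intrinsics"][0,0]/z[i]*F))))
    return cv2.resize(m,(u1-u0,v1-v0),interpolation=cv2.INTER_AREA)/255.,(u0,u1,v0,v1)
def register(s,q,lo=True,rng=3):
    Rt,t=pose(q,s["p"],s["Rr"]); idx=slice(0,23) if lo else slice(24,None)
    H=(t+hp@Rt.T)[idx]; W=2*th[idx]
    img=s["img"].astype(float); sat=(img.max(2)-img.min(2))
    best=[]
    for du in np.arange(-rng,rng+.01,.25):
        for dv in np.arange(-rng,rng+.01,.25):
            m,(u0,u1,v0,v1)=mask(s,H,W,du,dv)
            pad=sat[v0:v1,u0:u1]
            w=cv2.dilate((m>0.02).astype(np.uint8),np.ones((5,5)))>0
            x=m[w]-m[w].mean(); y=pad[w]-pad[w].mean()
            best.append((-(x@y)/np.sqrt((x@x)*(y@y)),du,dv))
    best.sort(reverse=True); return best[:3]
E
python3 - <<'E'
from reg import *
q=np.load("q.npy")
for n in ("6","7"):
    s=load(f"s{n}.pkl"); print(n,"lower",register(s,q)[:2],"upper",register(s,q,False)[:2])
E
```

```text
6 lower [(np.float64(0.8243618903980722), np.float64(0.5), np.float64(0.25)), (np.float64(0.8238580074810797), np.float64(0.25), np.float64(1.0))] upper [(np.float64(0.665266947946311), np.float64(0.25), np.float64(-0.25)), (np.float64(0.6648616352315038), np.float64(0.5), np.float64(-0.25))]
7 lower [(np.float64(0.7067961677739356), np.float64(0.25), np.float64(0.5)), (np.float64(0.7014314056596154), np.float64(0.5), np.float64(0.5))] upper [(np.float64(0.6769256256673861), np.float64(0.5), np.float64(-0.25)), (np.float64(0.6729520643104728), np.float64(0.25), np.float64(-0.25))]
```

Request:
jog_arm(targets="0.0005 -0.001 -0.0002 0 0 0 -1; -0.0005 -0.001 -0.002 0 0 0 -1; -0.0012 -0.001 -0.004 0 0 0 -1; -0.0019 -0.001 -0.0057 0 0 0 -1; -0.0019 -0.001 -0.0057 0 0 0 -1; -0.0024 -0.001 -0.0068 0 0 0 -1; -0.0029 -0.001 -0.0079 0 0 0 -1; -0.0034 -0.001 -0.009 0 0 0 -1")

```text
clock: 16.2
tool_pos: [0.5186, 0.3186, 0.1714]
orientation: [180.0, 24.1, -140.0]
force: [-0.1, 0.5, -1.6]
opening: 0.0099
```

```bash
cat > w.py <<'E'
from b import *
show(); where()
E
python3 w.py
```

```text
t 16.20 p [0.5186 0.3186 0.1714] ori [ 179.95   24.07 -140.03] F [-0.14  0.51 -1.64] M [-0.958  1.239  0.024] open 0.0099 q [  52.9    4.4  -38.    12.6  -24.6 -113.3]
tip [0.5117 0.312  0.1116] tip-hole mm [ 0.4 -1.2] hook o [0.5201 0.319  0.1013] hook z axis [0.092 0.067 0.993] yaw 39.3
```

Request:
jog_arm(targets="-0.0004 0 -0.0009 0 0 0 -1; -0.0008 0 -0.0018 0 0 0 -1; -0.0012 0 -0.0027 0 0 0 -1; -0.0014 0 -0.0032 0 0 0 -1; -0.0014 0 -0.0032 0 0 0 -1; -0.0014 0 -0.0032 0 0 0 -1; -0.0014 0 -0.0032 0 0 0 -1; -0.0014 0 -0.0032 0 0 0 -1")

```text
clock: 17.2
tool_pos: [0.5186, 0.3185, 0.1748]
orientation: [180.0, 24.1, -140.0]
force: [-0.3, -0.8, -0.9]
opening: 0.0101
```

```bash
python3 w.py
```

```text
t 17.20 p [0.5186 0.3185 0.1748] ori [ 179.95   24.05 -140.03] F [-0.3  -0.82 -0.92] M [-1.282  1.435  0.047] open 0.0101 q [  52.9    4.2  -37.7   12.3  -25.2 -113. ]
tip [0.5117 0.312  0.115 ] tip-hole mm [ 0.4 -1.2] hook o [0.5201 0.3189 0.1047] hook z axis [0.092 0.068 0.993] yaw 39.3
```

```bash
cat > z.py <<'E'
from reg import *
from plant import snapshot,telemetry
import sys
n=sys.argv[1]; N=int(sys.argv[2]) if len(sys.argv)>2 else 4
F=[];M=[]
for i in range(N):
    s=snapshot("scene"); o=telemetry.get_obs(); F.append(o["force"]);M.append(o["moment"])
print("meanF",np.mean(F,0).round(2),"sd",np.std(F,0).round(2),"M",np.mean(M,0).round(3))
o,R,p=cur(); s["p"]=p;s["Rr"]=R; pickle.dump(s,open(f"s{n}.pkl","wb")); where()
im=big(s,440,505,150,215,11)
Rt,t=pose(np.load("q.npy"),p,R); im2=im.copy()
draw(im2,s,t+hp@Rt.T,(0,0,255),440,150,11)
cv2.imwrite(f"pics/z{n}.png",im); 
E
python3 z.py 8
```

```text
meanF [-0.11 -0.53 -1.21] sd [0.35 0.28 0.63] M [-1.262  1.434 -0.041]
tip [0.5117 0.312  0.115 ] tip-hole mm [ 0.4 -1.2] hook o [0.5201 0.319  0.1047] hook z axis [0.092 0.067 0.993] yaw 39.3
```

View pics/z8.png

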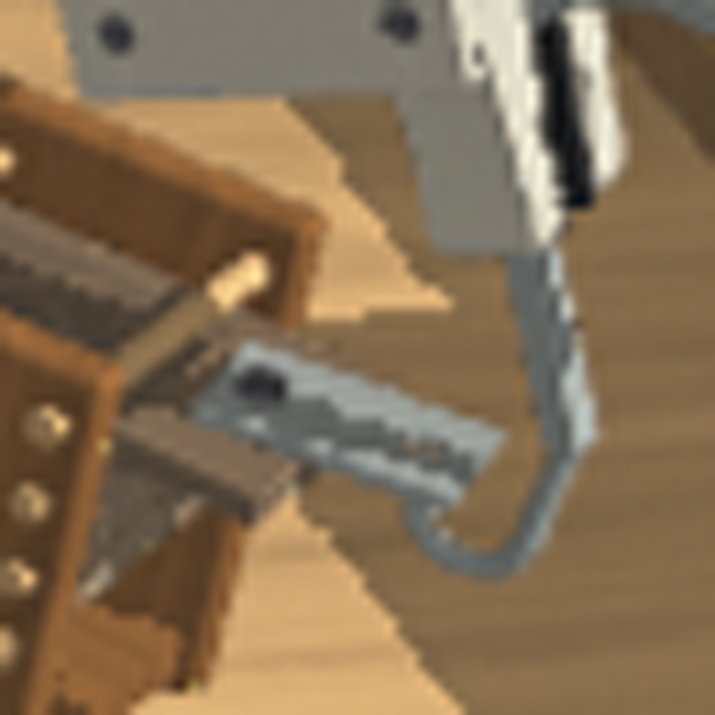

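Request:
jog_arm(targets="0.0006 0 -0.0003 0 0 0 -1; 0.0006 0 -0.0003 0 0 0 -1; 0.0002 0 -0.0012 0 0 0 -1; -0.0002 0 -0.0021 0 0 0 -1; -0.0006 0 -0.003 0 0 0 -1; -0.0006 0 -0.003 0 0 0 -1; -0.0006 0 -0.003 0 0 0 -1; -0.0006 0 -0.003 0 0 0 -1")

```text
clock: 18.4
tool_pos: [0.5181, 0.3181, 0.1778]
orientation: [180.0, 24.1, -140.0]
force: [0.6, 0.5, -1.0]
opening: 0.01
```

```bash
python3 z.py 9
```

```text
meanF [-0.13 -0.25 -1.28] sd [0.5  0.5  0.62] M [-1.029  1.236 -0.015]
tip [0.5112 0.3116 0.118 ] tip-hole mm [-0.1 -1.6] hook o [0.5196 0.3185 0.1077] hook z axis [0.092 0.067 0.993] yaw 39.3
```

View pics/z9.png

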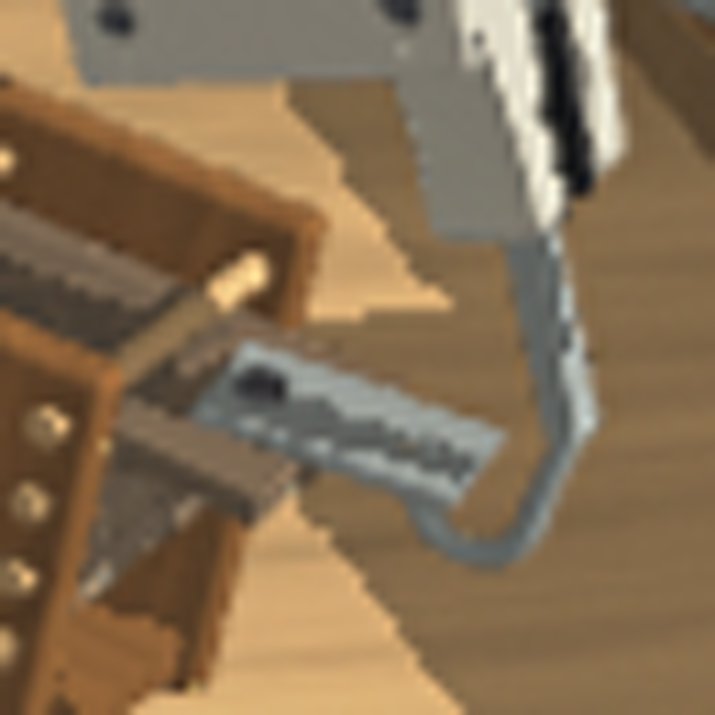

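Request:
jog_arm(targets="-0.0005 0 -0.0009 0 0 0 -1; -0.001 0 -0.0018 0 0 0 -1; -0.0014 0 -0.0027 0 0 0 -1; -0.0019 0 -0.0036 0 0 0 -1; -0.0024 0 -0.0045 0 0 0 -1; -0.0028 0 -0.0053 0 0 0 -1; -0.0028 0 -0.0053 0 0 0 -1; -0.0028 0 -0.0053 0 0 0 -1")

```text
clock: 19.6
tool_pos: [0.5184, 0.3183, 0.1838]
orientation: [180.0, 24.1, -140.0]
force: [-0.6, 0.1, -1.9]
opening: 0.0098
```

```bash
python3 z.py 10
```

```text
meanF [-0.03 -0.37 -1.12] sd [0.67 0.39 0.38] M [-1.026  1.215 -0.02 ]
tip [0.5115 0.3118 0.124 ] tip-hole mm [ 0.2 -1.4] hook o [0.5199 0.3188 0.1137] hook z axis [0.092 0.067 0.993] yaw 39.3
```

View pics/z10.png

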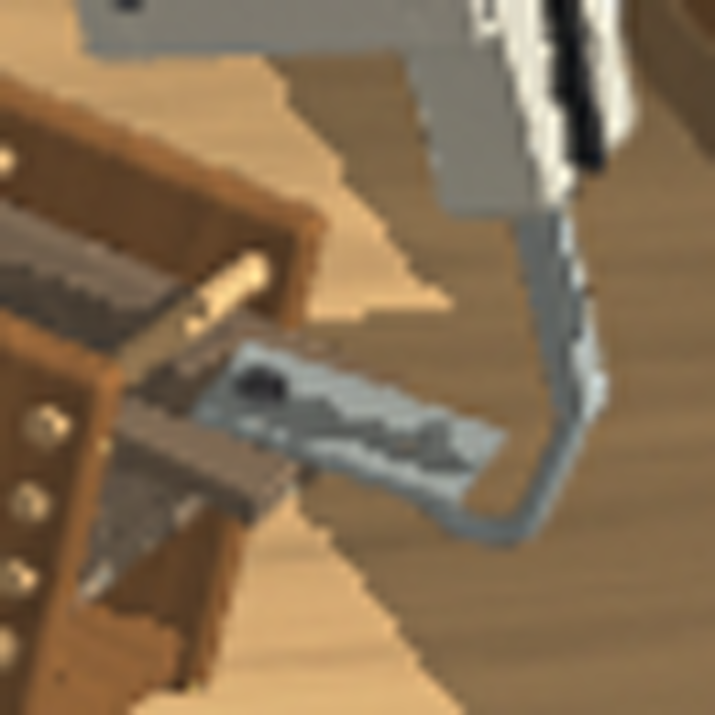

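The bump at (432,425) is the hook point standing up through the hole, with forces at baseline. Now drawing the plaque out along the rack axis.

Request:
jog_arm(targets="-0.0036 -0.0004 0.0016 0 0 0 -1; -0.010 -0.0011 0.0045 0 0 0 -1; -0.0164 -0.0018 0.0073 0 0 0 -1; -0.0228 -0.0025 0.0102 0 0 0 -1; -0.0292 -0.0032 0.0131 0 0 0 -1; -0.0356 -0.0039 0.0159 0 0 0 -1; -0.0411 -0.0045 0.0184 0 0 0 -1; -0.0454 -0.005 0.0203 0 0 0 -1")

```text
clock: 20.8
tool_pos: [0.56, 0.3467, 0.1837]
orientation: [180.0, 24.1, -140.0]
force: [-0.9, -1.0, -1.6]
opening: 0.0095
```

```bash
sed -i 's/big(s,440,505,150,215,11)/big(s,430,530,120,220,7)/;s/430,150,11/430,120,7/' z.py; python3 z.py 11; python3 -c "
from h import *
show()"
```

```text
meanF [ 0.17  0.3  -1.68] sd [0.75 0.73 0.52] M [-1.115  1.374 -0.012]
tip [0.5528 0.34   0.1239] tip-hole mm [41.5 26.8] hook o [0.5612 0.3469 0.1136] hook z axis [0.092 0.067 0.993] yaw 39.3
 t 21.00 p [0.5597 0.3465 0.1837] ori [ 179.95   24.06 -140.03] F [ 0.46 -0.6  -1.42] M [-1.09   1.363  0.034] open 0.0098 q [  51.2    8.4  -30.3    9.6  -27.9 -108.8]
```

View pics/z11.png

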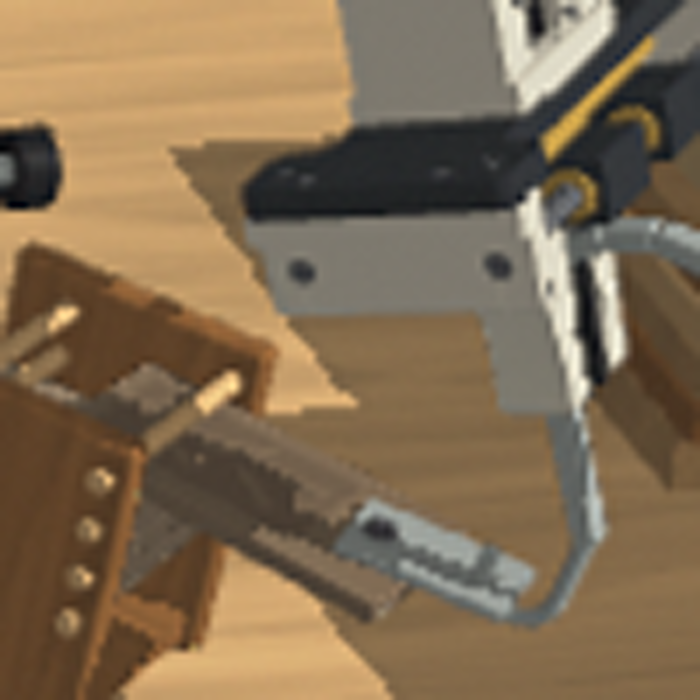

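Request:
jog_arm(targets="-0.002 -0.0001 -0.0024 0 0 0 -1; -0.006 -0.0002 -0.007 0 0 0 -1; -0.0104 -0.0004 -0.0123 0 0 0 -1; -0.0148 -0.0006 -0.0176 0 0 0 -1; -0.0192 -0.0008 -0.0228 0 0 0 -1; -0.0236 -0.001 -0.028 0 0 0 -1; -0.027 -0.0011 -0.032 0 0 0 -1; -0.0288 -0.0012 -0.0342 0 0 0 -1")

```text
clock: 22.0
tool_pos: [0.5701, 0.3536, 0.227]
orientation: [179.9, 24.1, -140.0]
force: [-1.1, -0.4, -2.2]
opening: 0.0099
```

```bash
python3 z.py 12; python3 -c "
from h import *
show()"
```

```text
meanF [-0.43  0.13 -2.14] sd [0.42 0.66 0.6 ] M [-1.183e+00  1.425e+00 -1.000e-03]
tip [0.5631 0.347  0.1668] tip-hole mm [51.8 33.8] hook o [0.5715 0.3539 0.1565] hook z axis [0.092 0.067 0.993] yaw 39.3
 t 22.20 p [0.57   0.3535 0.2266] ori [ 179.95   24.06 -140.03] F [-0.95  0.61 -3.16] M [-1.148  1.374 -0.007] open 0.0101 q [  50.9    7.2  -24.8    7.7  -34.6 -106.3]
```

View pics/z12.png

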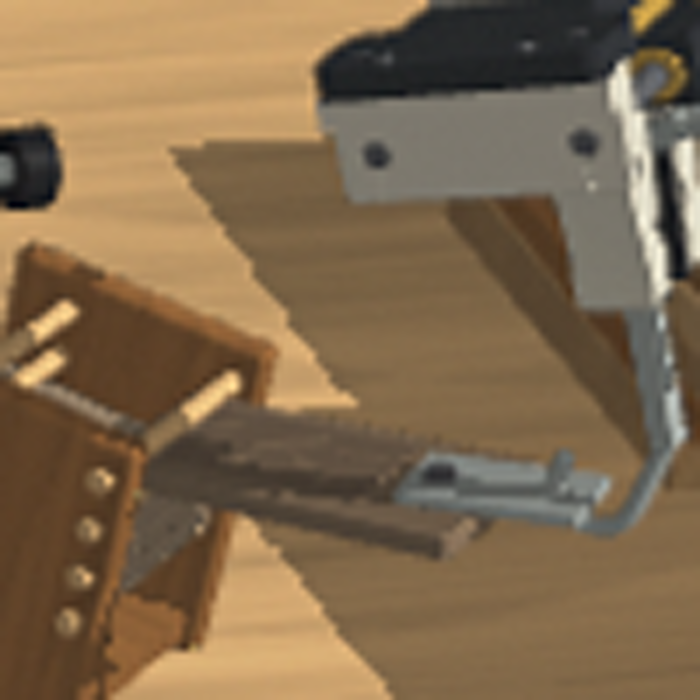

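Request:
jog_arm(targets="-0.0028 -0.0001 -0.004 0 0 0 -1; -0.0056 -0.0002 -0.008 0 0 0 -1; -0.0085 -0.0003 -0.012 0 0 0 -1; -0.0111 -0.0004 -0.0158 0 0 0 -1; -0.018 -0.001 -0.0165 0 0 0 -1; -0.0275 -0.0018 -0.018 0 0 0 -1; -0.038 -0.0027 -0.0195 0 0 0 -1; -0.0483 -0.0036 -0.0211 0 0 0 -1")

```text
clock: 23.2
tool_pos: [0.6004, 0.3742, 0.2662]
orientation: [180.0, 24.1, -140.0]
force: [1.0, -0.5, -3.5]
opening: 0.01
```

```bash
sed -i 's/big(s,430,530,120,220,7)/big(s,430,560,80,240,4.5)/' z.py; python3 z.py 13 3; python3 -c "
from h import *
show()"
```

```text
meanF [-0.03  0.1  -2.54] sd [1.66 0.94 0.82] M [-1.27   1.674 -0.006]
tip [0.5927 0.367  0.2054] tip-hole mm [81.4 53.8] hook o [0.6011 0.3739 0.1951] hook z axis [0.093 0.068 0.993] yaw 39.3
 t 23.35 p [0.5997 0.3735 0.2652] ori [ 179.94   24.01 -140.06] F [-1.12 -0.46 -3.41] M [-1.39   1.77  -0.002] open 0.0095 q [  49.8    9.   -16.6    6.   -40.8 -103.6]
```

View pics/z13.png

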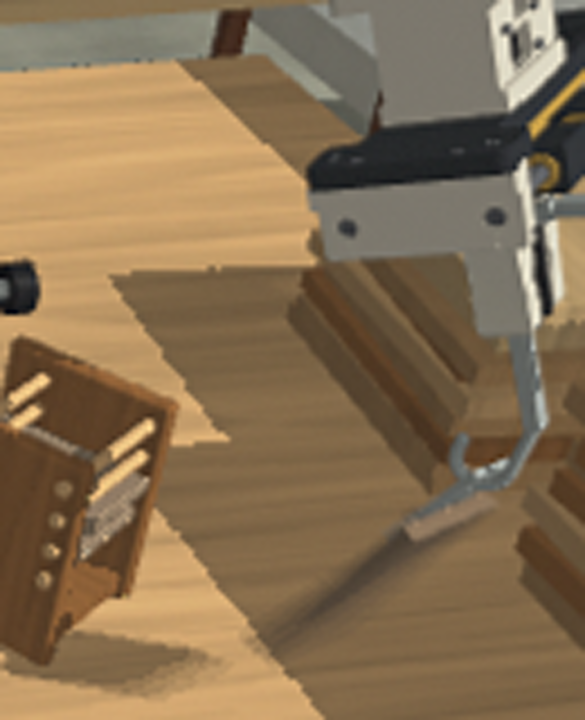

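Request:
jog_arm(targets="-0.001 0 -0.002 0 0 0 -1; -0.004 0 -0.0085 0 0 0 -1; -0.008 0 -0.018 0 0 0 -1; -0.013 0 -0.029 0 0 0 -1; -0.018 0 -0.041 0 0 0 -1; -0.023 0 -0.052 0 0 0 -1; -0.027 0 -0.061 0 0 0 -1; -0.029 0 -0.065 0 0 0 -1")

```text
clock: 24.35
tool_pos: [0.6001, 0.3739, 0.3376]
orientation: [179.9, 24.1, -140.1]
force: [0.6, 0.4, -3.0]
opening: 0.0097
```

```bash
python3 z.py 14 4; python3 -c "
from h import *
show()"
```

```text
meanF [ 0.24 -0.03 -2.71] sd [0.66 0.95 0.93] M [-1.141  1.465 -0.009]
tip [0.5925 0.3668 0.2759] tip-hole mm [81.2 53.6] hook o [0.6009 0.3737 0.2656] hook z axis [0.094 0.068 0.993] yaw 39.3
 t 24.55 p [0.5995 0.3734 0.3357] ori [ 179.94   23.95 -140.07] F [-0.79 -0.83 -2.68] M [-1.298  1.624  0.05 ] open 0.0096 q [  49.8    6.8   -9.6    5.1  -50.  -102.3]
```

View pics/z14.png

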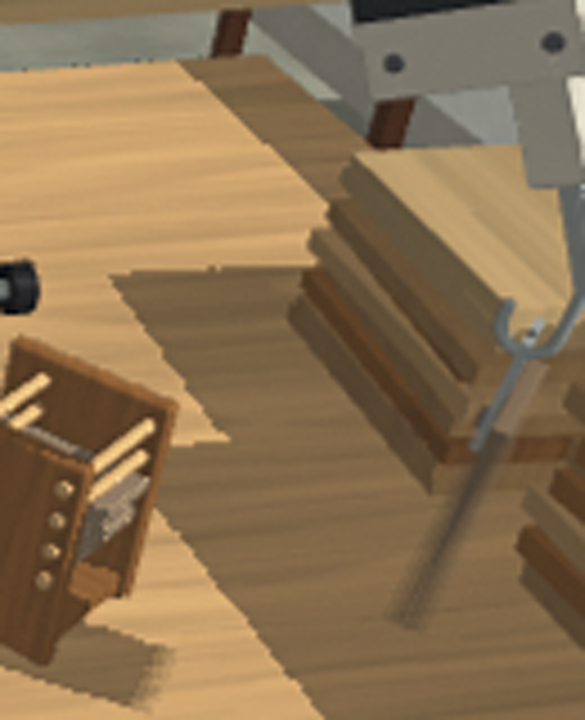

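```bash
cat > st.py <<'E'
from b import *
SO=np.array([.6046,-.0379]); SY=np.radians(1.5)
def hk(x,y,z,yaw=1.5,tilt=29.6):
    """tool pose placing hook origin at world x,y,z"""
    q=np.load("q.npy"); TR=toolR(np.radians(yaw+.68),tilt); Rt,t=pose(q,np.zeros(3),TR); return np.array([x,y,z])-t,TR
E
python3 - <<'E'
from st import *
p,R=hk(.605,-.073,.185); print(p, pose(np.load("q.npy"),p,R)[0][:,2])
goto(*hk(.48,.22,.28,22,27))
goto(*hk(.55,-.073,.285))
E
```

```text
[ 0.5967778  -0.07262674  0.25466572] [ 0.01769018 -0.00604792  0.99982522]
clock 24.55 shift mm [172.1 -38.7 -92. ] rotvec [ 7.48 -3.04 15.57] |rv| 17.5 F [-0.79 -0.83 -2.68] open 0.0096 q [  49.8    6.8   -9.6    5.1  -50.  -102.3]
clock 24.55 shift mm [ 294.4 -304.8 -151.8] rotvec [17.07 -5.47 33.71] |rv| 38.2 F [-0.79 -0.83 -2.68] open 0.0096 q [  49.8    6.8   -9.6    5.1  -50.  -102.3]
```

Request:
jog_arm(targets="0.007 -0.0015 -0.004 0.3 -0.1 0.6 -1; 0.026 -0.006 -0.014 1.1 -0.5 2.3 -1; 0.053 -0.012 -0.029 2.3 -0.9 4.8 -1; 0.086 -0.019 -0.046 3.7 -1.5 7.8 -1; 0.119 -0.027 -0.063 5.2 -2.1 10.7 -1; 0.146 -0.033 -0.078 6.4 -2.6 13.2 -1; 0.165 -0.037 -0.088 7.2 -2.9 14.9 -1; 0.172 -0.0387 -0.092 7.5 -3 15.6 -1")

```text
clock: 25.55
tool_pos: [0.4743, 0.2177, 0.3502]
orientation: [179.9, 27.0, -157.4]
force: [0.8, 0.4, -2.4]
opening: 0.01
```

```bash
python3 - <<'E'
from st import *
show(); where()
goto(*hk(.49,.07,.285,10,28.5))
goto(*hk(.50,-.073,.285))
E
```

```text
t 25.55 p [0.4743 0.2177 0.3502] ori [ 179.95   27.03 -157.4 ] F [ 0.78  0.4  -2.35] M [-0.625  1.792  0.02 ] open 0.01 q [  56.7  -15.3  -34.5   19.5  -49.5 -134. ]
tip [0.4687 0.2147 0.29  ] tip-hole mm [-42.6 -98.5] hook o [0.4792 0.2191 0.2802] hook z axis [0.06  0.017 0.998] yaw 22.0
clock 25.55 shift mm [  41.4 -140.3  -26.4] rotvec [ 5.6  -1.47 10.55] |rv| 12.0 F [ 0.78  0.4  -2.35] open 0.01 q [  56.7  -15.3  -34.5   19.5  -49.5 -134. ]
clock 25.55 shift mm [  83.  -274.7  -47.6] rotvec [ 9.74 -2.55 17.98] |rv| 20.6 F [ 0.78  0.4  -2.35] open 0.01 q [  56.7  -15.3  -34.5   19.5  -49.5 -134. ]
```

Request:
jog_arm(targets="0.003 -0.011 -0.002 0.4 -0.1 0.7 -1; 0.012 -0.041 -0.007 1.5 -0.4 2.7 -1; 0.026 -0.085 -0.015 3 -0.8 5.6 -1; 0.0415 -0.137 -0.024 4.9 -1.3 9 -1; 0.057 -0.190 -0.033 6.7 -1.8 12.4 -1; 0.0705 -0.233 -0.0405 8.3 -2.2 15.3 -1; 0.080 -0.264 -0.046 9.3 -2.5 17.3 -1; 0.083 -0.2747 -0.0476 9.7 -2.55 18 -1")

```text
clock: 26.55
tool_pos: [0.4918, -0.0747, 0.3544]
orientation: [180.0, 29.5, -178.0]
force: [0.6, 0.1, -3.5]
opening: 0.01
```

```bash
sed -i 's/big(s,430,560,80,240,4.5)/big(s,230,440,60,260,3.5)/' z.py; python3 z.py 15 4; python3 - <<'E'
from st import *
show()
goto(*hk(.548,-.073,.285))
E
```

```text
meanF [-0.16 -0.37 -3.13] sd [0.33 0.37 0.39] M [-0.157  2.32  -0.019]
tip [ 0.4883 -0.0732  0.2939] tip-hole mm [ -23.  -386.4] hook o [ 0.5001 -0.0728  0.2847] hook z axis [ 0.019 -0.006  1.   ] yaw 1.5
 t 26.75 p [ 0.4919 -0.0725  0.3544] ori [ 179.97   29.55 -177.84] F [ 0.11  0.09 -2.66] M [-0.11   2.266  0.043] open 0.0097 q [  21.7  -19.8  -35.2   12.9  -47.2 -116. ]
clock 26.75 shift mm [-41.7  -1.9  23.3] rotvec [ 0.02 -0.05 -0.02] |rv| 0.1 F [ 0.11  0.09 -2.66] open 0.0097 q [  21.7  -19.8  -35.2   12.9  -47.2 -116. ]
```

View pics/z15.png

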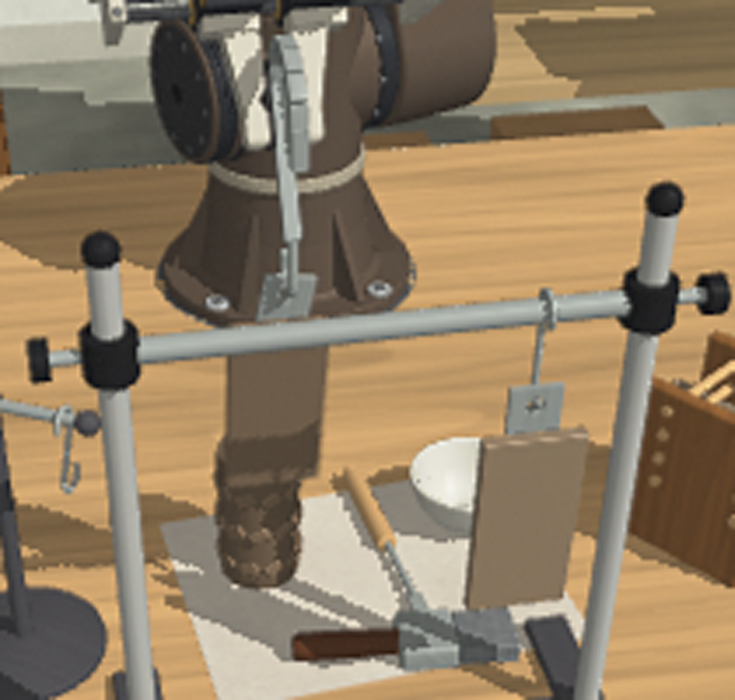

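Request:
jog_arm(targets="-0.002 -0.0002 0.001 0 0 0 -1; -0.007 -0.0005 0.004 0 0 0 -1; -0.014 -0.001 0.008 0 0 0 -1; -0.021 -0.001 0.012 0 0 0 -1; -0.029 -0.0015 0.016 0 0 0 -1; -0.036 -0.0019 0.020 0 0 0 -1; -0.040 -0.0019 0.0225 0 0 0 -1; -0.0417 -0.0019 0.0233 0 0 0 -1")

```text
clock: 27.75
tool_pos: [0.5399, -0.0727, 0.3544]
orientation: [180.0, 29.5, -177.9]
force: [-0.8, 0.2, -2.7]
opening: 0.0096
```

```bash
python3 z.py 16 2; python3 - <<'E'
from reg import *
from st import *
s=load("s16.pkl"); 
print(fitdepth(s,s["p"],s["Rr"],np.load("q.npy")),np.load("q.npy"))
goto(*hk(.548,-.073,.241))
goto(*hk(.594,-.073,.241))
# rail in the scene at y=-.073: projected axis hypothesis vs image
im=big(s,270,330,90,170,8)
for z in (.300,.306,.312):
    P=np.array([[.6046+.026*.1,-.0379-.1,z],[.6046,-.0379,z]]); draw(im,s,P,(0,0,255),270,90,8)
Rt,t=pose(np.load("q.npy"),s["p"],s["Rr"]); draw(im,s,t+hp@Rt.T,(0,255,0),270,90,8)
cv2.imwrite("pics/r16.png",im)
E
```

```text
meanF [ 0.09 -0.36 -3.4 ] sd [0.   0.1  0.21] M [-0.161  2.218 -0.026]
tip [ 0.5361 -0.0734  0.2941] tip-hole mm [  24.8 -386.6] hook o [ 0.5479 -0.0731  0.2849] hook z axis [ 0.019 -0.006  1.   ] yaw 1.5
(array([-1.51045801e-03,  1.33580289e-04,  5.54259132e+00, -1.97214517e-03,
        3.14728022e-01,  4.18328023e-01]), 392, np.float64(0.0011999316212100274)) [-3.9e-03 -1.5e-04  5.6e+00 -1.0e-03 -6.8e-01  3.2e-01]
clock 27.85 shift mm [21.6  0.1 38.2] rotvec [ 0.01 -0.07 -0.02] |rv| 0.1 F [ 0.09 -0.26 -3.61] open 0.01 q [  18.5  -13.9  -30.9   11.3  -45.1 -112.4]
clock 27.85 shift mm [-18.4  -1.7  60.9] rotvec [ 0.01 -0.07 -0.02] |rv| 0.1 F [ 0.09 -0.26 -3.61] open 0.01 q [  18.5  -13.9  -30.9   11.3  -45.1 -112.4]
```

View pics/r16.png

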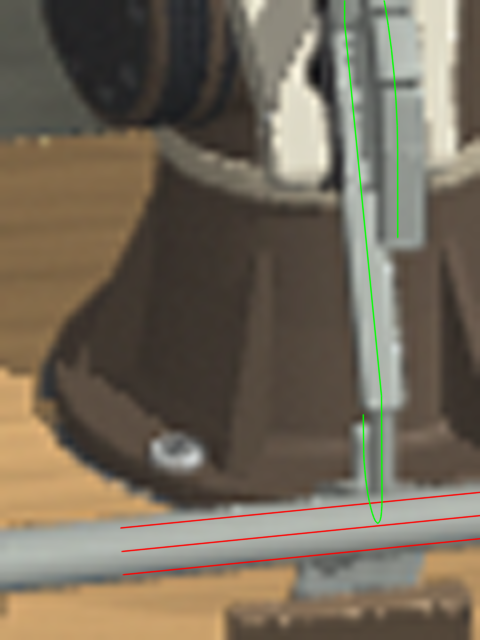

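Request:
jog_arm(targets="0.001 0 0.002 0 0 0 -1; 0.0035 0 0.006 0 0 0 -1; 0.007 0 0.012 0 0 0 -1; 0.011 0 0.019 0 0 0 -1; 0.0145 0 0.026 0 0 0 -1; 0.018 0 0.032 0 0 0 -1; 0.0207 0 0.0367 0 0 0 -1; 0.0216 0 0.0382 0 0 0 -1")

```text
clock: 28.85
tool_pos: [0.5397, -0.0727, 0.3103]
orientation: [180.0, 29.5, -177.8]
force: [-0.3, 0.2, -2.3]
opening: 0.01
```

```bash
python3 z.py 17 2; python3 - <<'E'
from st import *
show()
goto(*hk(.594,-.073,.241))
t=__import__("plant").snapshot("top"); pickle.dump(t,open("t17.pkl","wb")); 
cv2.imwrite("pics/t17.png",big(t,230,420,80,230,4))
E
```

```text
meanF [-0.17 -0.09 -3.11] sd [0.41 0.16 0.08] M [-0.139  2.264 -0.035]
tip [ 0.5361 -0.0734  0.2501] tip-hole mm [  24.8 -386.6] hook o [ 0.5479 -0.0731  0.2409] hook z axis [ 0.019 -0.006  1.   ] yaw 1.5
 t 28.95 p [ 0.5398 -0.0727  0.3106] ori [ 179.98   29.53 -177.84] F [-0.58  0.08 -3.19] M [-0.186  2.22  -0.044] open 0.0096 q [  18.4  -12.6  -36.1   12.7  -38.6 -114.2]
clock 28.95 shift mm [-40.   -1.7  22.6] rotvec [ 0.   -0.07 -0.02] |rv| 0.1 F [-0.58  0.08 -3.19] open 0.0096 q [  18.4  -12.6  -36.1   12.7  -38.6 -114.2]
```

View pics/z17.png

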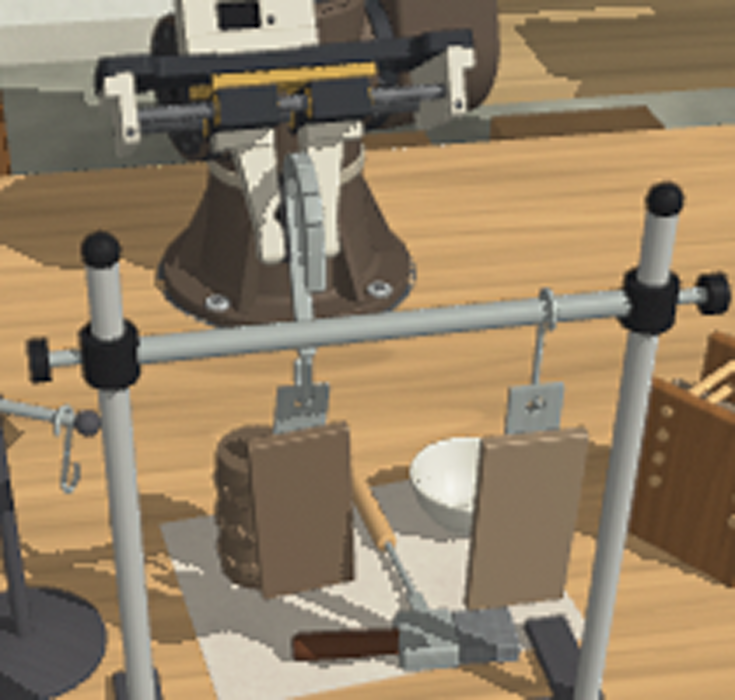

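View pics/t17.png

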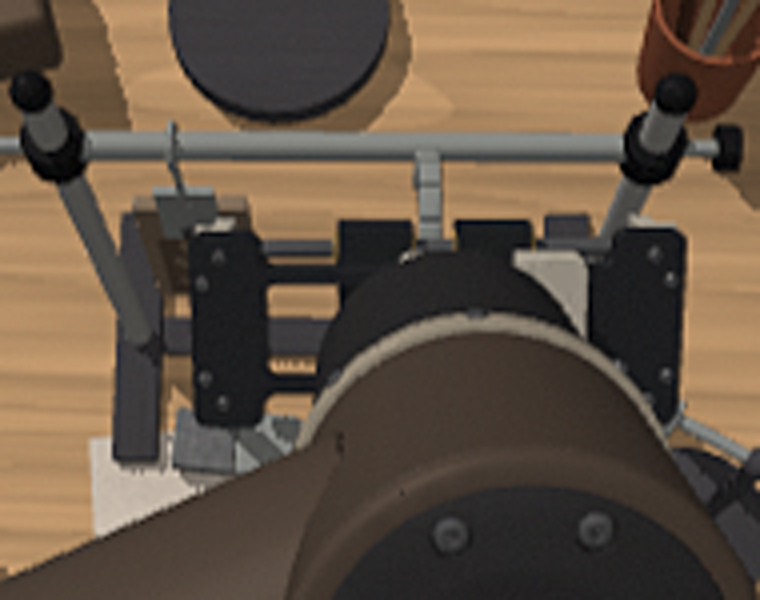

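Request:
jog_arm(targets="-0.0018 0 0.001 0 0 0 -1; -0.006 -0.0002 0.0035 0 0 0 -1; -0.012 -0.0005 0.007 0 0 0 -1; -0.019 -0.0008 0.0107 0 0 0 -1; -0.026 -0.001 0.0147 0 0 0 -1; -0.033 -0.0013 0.0186 0 0 0 -1; -0.038 -0.0016 0.0215 0 0 0 -1; -0.040 -0.0017 0.0226 0 0 0 -1")

```text
clock: 30.0
tool_pos: [0.5862, -0.0727, 0.3107]
orientation: [180.0, 29.5, -177.8]
force: [0.2, 0.0, -3.3]
opening: 0.0096
```

```bash
python3 z.py 18 3; python3 - <<'E'
from st import *
show()
goto(*hk(.600,-.073,.215)); goto(*hk(.605,-.073,.190))
t=__import__("plant").snapshot("top"); pickle.dump(t,open("t18.pkl","wb")); 
cv2.imwrite("pics/t18.png",big(t,230,420,80,230,4))
E
```

```text
meanF [-0.05 -0.35 -3.41] sd [0.57 0.76 0.31] M [-9.700e-02  2.231e+00  2.000e-03]
tip [ 0.5821 -0.0734  0.2504] tip-hole mm [  70.8 -386.6] hook o [ 0.594  -0.073   0.2412] hook z axis [ 0.019 -0.006  1.   ] yaw 1.5
 t 30.15 p [ 0.5858 -0.0727  0.3108] ori [ 179.99   29.53 -177.85] F [-0.79 -1.42 -3.82] M [-0.087  2.219  0.006] open 0.0097 q [  16.2   -7.3  -31.5   11.3  -37.5 -111.3]
clock 30.15 shift mm [ 7.7 -0.2 25.7] rotvec [ 0.   -0.07 -0.02] |rv| 0.1 F [-0.79 -1.42 -3.82] open 0.0097 q [  16.2   -7.3  -31.5   11.3  -37.5 -111.3]
clock 30.15 shift mm [15.7 -0.4 49.9] rotvec [ 0.   -0.07 -0.02] |rv| 0.1 F [-0.79 -1.42 -3.82] open 0.0097 q [  16.2   -7.3  -31.5   11.3  -37.5 -111.3]
```

View pics/z18.png

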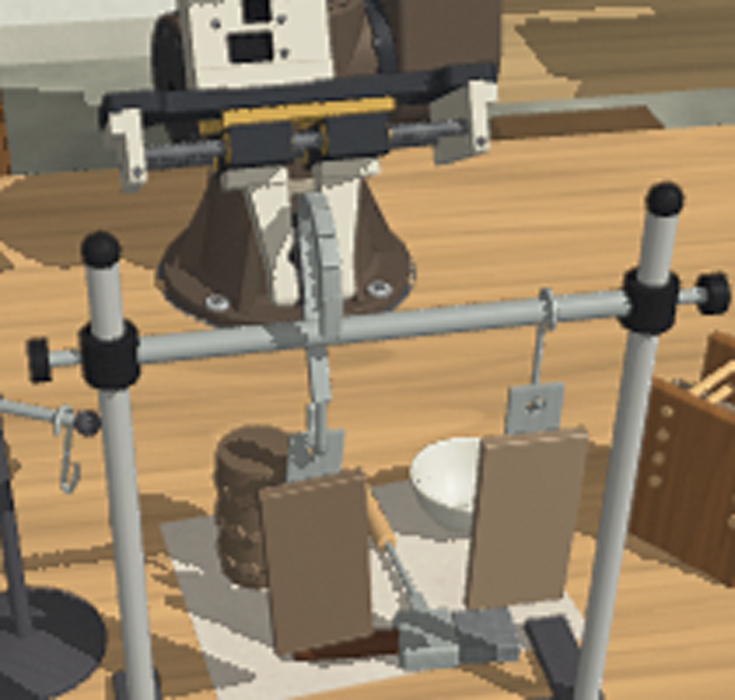

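View pics/t18.png

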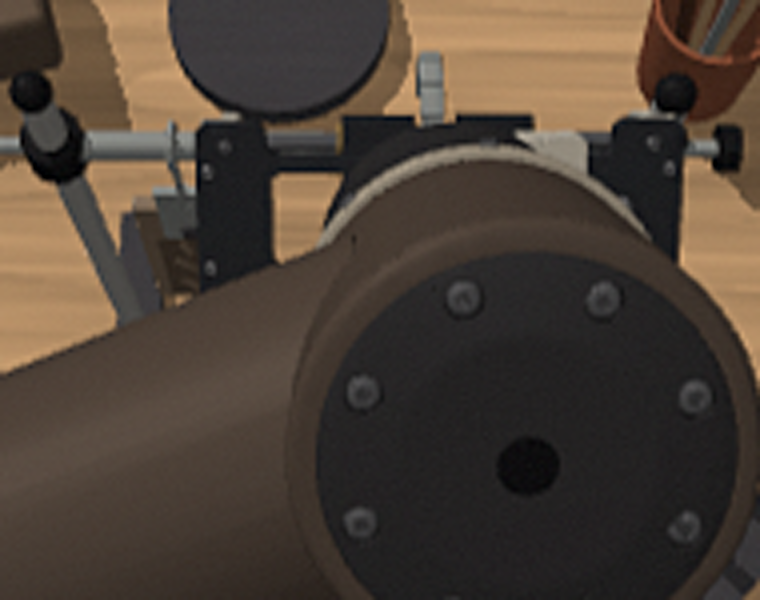

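Request:
jog_arm(targets="0.0002 0.002 0.001 0 0 0 -1; 0.001 0.006 0.003 0 0 0 -1; 0.002 0.0108 0.007 0 0 0 -1; 0.003 0.0108 0.011 0 0 0 -1; 0.0045 0.0108 0.015 0 0 0 -1; 0.006 0.0108 0.020 0 0 0 -1; 0.007 0.0108 0.0237 0 0 0 -1; 0.0077 0.0108 0.0257 0 0 0 -1")

```text
clock: 31.2
tool_pos: [0.5913, -0.0618, 0.2843]
orientation: [180.0, 29.5, -177.9]
force: [0.5, -1.1, -3.3]
opening: 0.0098
```

```bash
python3 z.py 19 3; python3 - <<'E'
from st import *
show()
goto(*hk(.605,-.062,.190))
E
```

```text
meanF [-0.   -0.37 -2.98] sd [0.05 0.52 0.54] M [-0.082  2.297  0.031]
tip [ 0.5876 -0.0625  0.2242] tip-hole mm [  76.3 -375.7] hook o [ 0.5994 -0.0621  0.215 ] hook z axis [ 0.019 -0.006  1.   ] yaw 1.5
 t 31.35 p [ 0.5913 -0.0617  0.2847] ori [ 179.99   29.53 -177.85] F [ 0.   -0.49 -2.89] M [-1.240e-01  2.274e+00 -2.000e-03] open 0.0101 q [  17.3   -5.9  -34.7   13.6  -33.3 -114.7]
clock 31.35 shift mm [ 7.6 -0.1 24.4] rotvec [-0.   -0.07 -0.03] |rv| 0.1 F [ 0.   -0.49 -2.89] open 0.0101 q [  17.3   -5.9  -34.7   13.6  -33.3 -114.7]
```

View pics/z19.png

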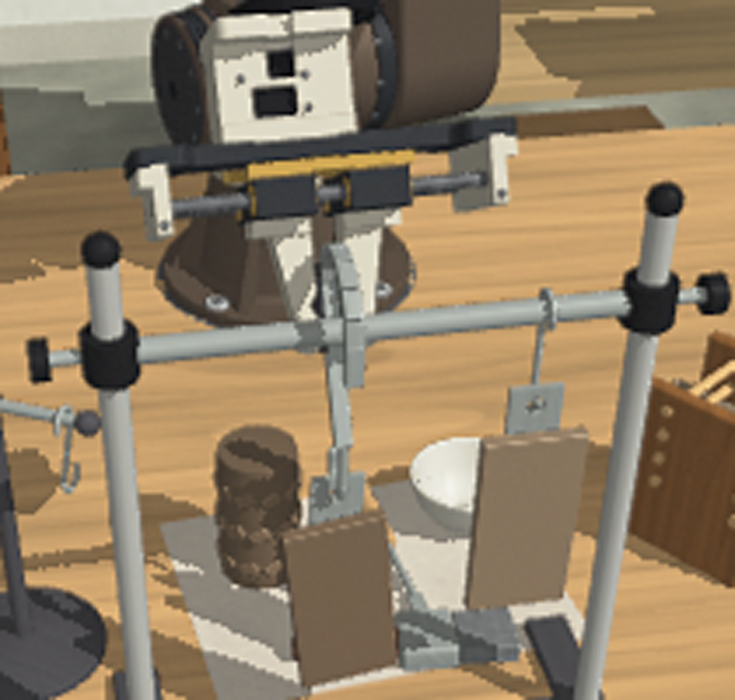

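Request:
jog_arm(targets="0.0004 0 0.001 0 0 0 -1; 0.0014 0 0.004 0 0 0 -1; 0.0027 0 0.008 0 0 0 -1; 0.004 0 0.012 0 0 0 -1; 0.005 0 0.016 0 0 0 -1; 0.006 0 0.0195 0 0 0 -1; 0.0067 0 0.0218 0 0 0 -1; 0.007 0 0.0225 0 0 0 -1")

```text
clock: 32.35
tool_pos: [0.5963, -0.0616, 0.2614]
orientation: [180.0, 29.5, -177.8]
force: [1.1, 0.3, -2.8]
opening: 0.01
```

```bash
python3 z.py 20 3; python3 - <<'E'
from st import *
show()
goto(*hk(.605,-.062,.184))
s=load("s20.pkl"); im=big(s,300,360,110,190,8)
cv2.imwrite("pics/r20.png",im)
E
```

```text
meanF [ 0.54  0.14 -3.2 ] sd [0.3  0.46 0.25] M [-0.112  2.274  0.013]
tip [ 0.5926 -0.0623  0.2013] tip-hole mm [  81.3 -375.5] hook o [ 0.6045 -0.0619  0.1921] hook z axis [ 0.019 -0.006  1.   ] yaw 1.5
 t 32.50 p [ 0.5963 -0.0615  0.2617] ori [ 179.99   29.54 -177.85] F [ 0.18 -0.48 -3.55] M [-0.11   2.198  0.032] open 0.0101 q [  17.    -4.3  -36.8   14.8  -29.6 -115.9]
clock 32.50 shift mm [ 3.6 -0.1  7.2] rotvec [ 0.   -0.06 -0.02] |rv| 0.1 F [ 0.18 -0.48 -3.55] open 0.0101 q [  17.    -4.3  -36.8   14.8  -29.6 -115.9]
```

View pics/r20.png

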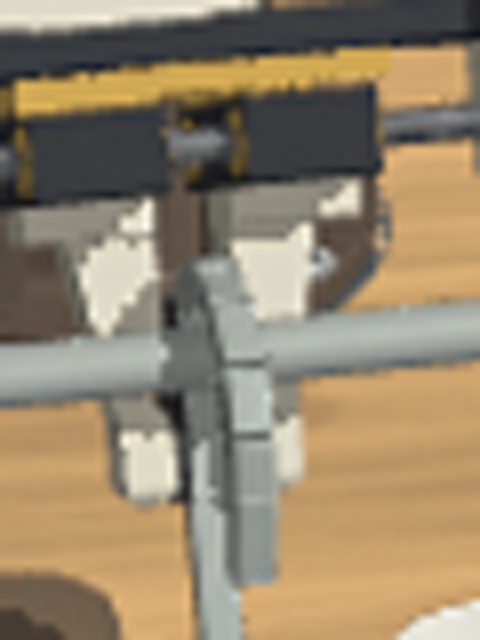

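Request:
jog_arm(targets="0.0004 0 0.0006 0 0 0 -1; 0.0008 0 0.0013 0 0 0 -1; 0.0012 0 0.002 0 0 0 -1; 0.0016 0 0.0027 0 0 0 -1; 0.002 0 0.0034 0 0 0 -1; 0.0025 0 0.0044 0 0 0 -1; 0.0025 0 0.0044 0 0 0 -1; 0.0025 0 0.0044 0 0 0 -1")

```text
clock: 33.5
tool_pos: [0.5963, -0.0615, 0.2567]
orientation: [180.0, 29.5, -177.8]
force: [-0.3, -0.0, -3.4]
opening: 0.0099
```

```bash
python3 z.py 21 3
```

```text
meanF [-0.05 -0.16 -3.44] sd [0.41 0.4  0.36] M [-0.089  2.253  0.005]
tip [ 0.5927 -0.0622  0.1963] tip-hole mm [  81.4 -375.4] hook o [ 0.6045 -0.0619  0.1871] hook z axis [ 0.019 -0.006  1.   ] yaw 1.5
```

Not touching yet. I'll keep lowering in 2 mm steps and watch the force.

Request:
jog_arm(targets="0.0003 0 0.0004 0 0 0 -1; 0.0005 0 0.0009 0 0 0 -1; 0.0008 0 0.0013 0 0 0 -1; 0.001 0 0.0018 0 0 0 -1; 0.0012 0 0.0021 0 0 0 -1; 0.0012 0 0.0021 0 0 0 -1; 0.0012 0 0.0021 0 0 0 -1; 0.0012 0 0.0021 0 0 0 -1")

```text
clock: 34.65
tool_pos: [0.5972, -0.0614, 0.2558]
orientation: [180.0, 29.7, -177.8]
force: [-3.5, -0.5, 5.6]
opening: 0.0097
```

```bash
python3 z.py 22 3
```

```text
meanF [-4.12 -0.67  5.66] sd [0.37 0.14 0.39] M [-0.22   1.733 -0.088]
tip [ 0.5936 -0.0621  0.1954] tip-hole mm [  82.3 -375.3] hook o [ 0.6055 -0.0618  0.1862] hook z axis [ 0.016 -0.007  1.   ] yaw 1.5
```

Request:
jog_arm(targets="-0.0005 0 -0.0009 0 0 0 -1; 0.0004 0 -0.0014 0 0 0 -1; 0.0014 0 -0.002 0 0 0 -1; 0.0024 0 -0.0026 0 0 0 -1; 0.0034 0 -0.0032 0 0 0 -1; 0.0044 0 -0.0038 0 0 0 -1; 0.0047 0 -0.0039 0 0 0 -1; 0.0047 0 -0.0039 0 0 0 -1")

```text
clock: 35.8
tool_pos: [0.5911, -0.0616, 0.2569]
orientation: [180.0, 29.7, -177.8]
force: [1.0, 0.3, -2.7]
opening: 0.0099
```

```bash
python3 z.py 23 3
```

```text
meanF [ 0.3   0.2  -3.01] sd [0.6  0.44 0.35] M [-0.115  2.235 -0.026]
tip [ 0.5877 -0.0624  0.1965] tip-hole mm [  76.4 -375.6] hook o [ 0.5995 -0.062   0.1873] hook z axis [ 0.016 -0.007  1.   ] yaw 1.5
```

Request:
jog_arm(targets="0.0003 0 0.0004 0 0 0 -1; 0.0005 0 0.0009 0 0 0 -1; 0.0008 0 0.0013 0 0 0 -1; 0.001 0 0.0018 0 0 0 -1; 0.0012 0 0.0021 0 0 0 -1; 0.0012 0 0.0021 0 0 0 -1; 0.0012 0 0.0021 0 0 0 -1; 0.0012 0 0.0021 0 0 0 -1")

```text
clock: 36.95
tool_pos: [0.5919, -0.0615, 0.2558]
orientation: [180.0, 29.8, -177.8]
force: [-4.1, -0.5, 5.1]
opening: 0.0099
```

```bash
python3 z.py 24 3
```

```text
meanF [-3.32 -0.46  5.33] sd [0.35 0.53 0.83] M [-0.224  1.66  -0.089]
tip [ 0.5885 -0.0622  0.1953] tip-hole mm [  77.2 -375.4] hook o [ 0.6004 -0.0618  0.1862] hook z axis [ 0.013 -0.007  1.   ] yaw 1.5
```

```bash
python3 - <<'E'
from st import *
s=load("s24.pkl"); im=big(s,290,380,90,170,8)
Rt,t=pose(np.load("q.npy"),s["p"],s["Rr"]); draw(im,s,t+hp@Rt.T,(0,255,0),290,90,8)
cv2.imwrite("pics/r24.png",im)
# depth-based: hook top points near rail
P=cloud(s)[90:190,300:370]; im0=s["img"][90:190,300:370].astype(int)
print(np.array2string(fit:=np.array(__import__("fit").fitdepth(s,s["p"],s["Rr"],np.load("q.npy"))[0]),precision=4))
t=__import__("plant").snapshot("top"); cv2.imwrite("pics/t24.png",big(t,230,420,80,230,4))
E
```

```text
[-1.7882e-03 -1.5663e-04  5.3561e+00 -2.2659e-03  4.8589e-01  5.9236e-01]
```

View pics/r24.png

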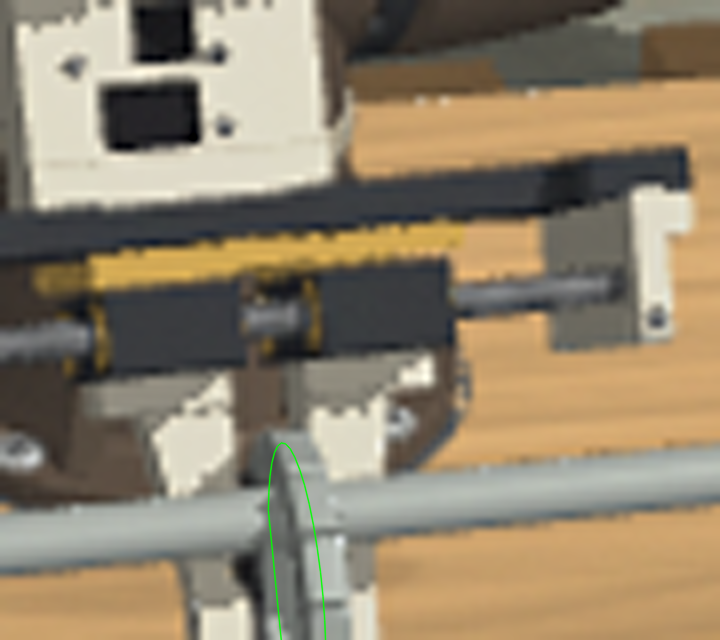

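View pics/t24.png

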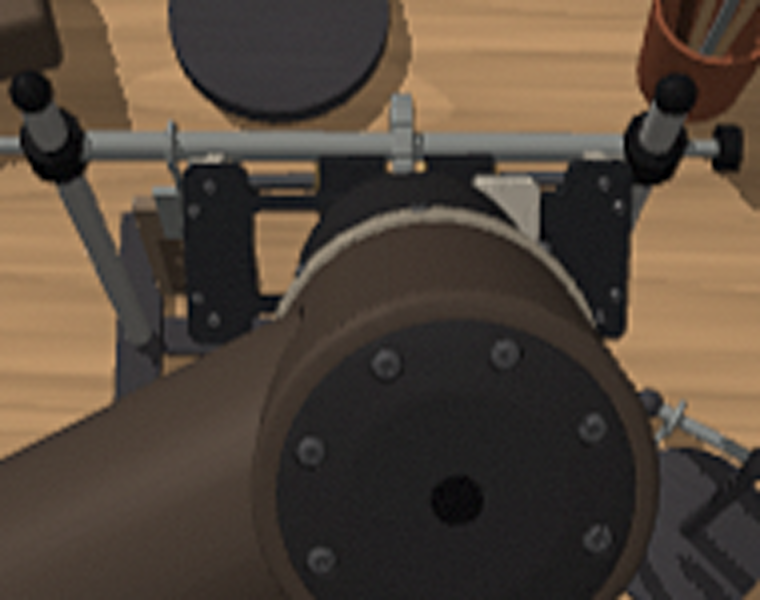

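Request:
jog_arm(targets="-0.0001 0 -0.0002 0 0 0 -1; -0.0002 0 -0.0004 0 0 0 -1; -0.0003 0 -0.0005 0 0 0 -1; -0.0003 0 -0.0005 0 0 0 -1; -0.0003 0 -0.0005 0 0 0 -1; -0.0003 0 -0.0005 0 0 0 -1; -0.0003 0 -0.0005 0 0 0 -1; -0.0003 0 -0.0005 0 0 0 -1")

```text
clock: 38.15
tool_pos: [0.5917, -0.0615, 0.2562]
orientation: [180.0, 29.8, -177.8]
force: [0.6, 0.6, -2.9]
opening: 0.0095
```

```bash
python3 z.py 25 3
```

```text
meanF [ 0.36  0.41 -2.84] sd [0.03 0.41 0.37] M [-0.098  2.161 -0.03 ]
tip [ 0.5883 -0.0622  0.1957] tip-hole mm [  77.  -375.4] hook o [ 0.6002 -0.0619  0.1865] hook z axis [ 0.014 -0.007  1.   ] yaw 1.5
```

Request:
jog_arm(targets="0.0001 0 0.0002 0 0 0 -1; 0.0002 0 0.0004 0 0 0 -1; 0.0004 0 0.0006 0 0 0 -1; 0.0004 0 0.0006 0 0 0 -1; 0.0004 0 0.0006 0 0 0 -1; 0.0004 0 0.0006 0 0 0 -1; 0.0004 0 0.0006 0 0 0 -1; 0.0004 0 0.0006 0 0 0 -1")

```text
clock: 39.3
tool_pos: [0.5919, -0.0615, 0.2559]
orientation: [180.0, 29.9, -177.8]
force: [-2.3, -0.7, 3.4]
opening: 0.0099
```

```bash
python3 z.py 26 3
```

```text
meanF [-2.86 -0.7   4.24] sd [0.17 0.06 0.47] M [-0.194  1.552 -0.081]
tip [ 0.5886 -0.0622  0.1953] tip-hole mm [  77.3 -375.4] hook o [ 0.6004 -0.0618  0.1862] hook z axis [ 0.013 -0.007  1.   ] yaw 1.6
```

Request:
jog_arm(targets="0 0 0 0 0 0 -0.7; 0 0 0 0 0 0 -0.6; 0 0 0 0 0 0 -0.5; 0 0 0 0 0 0 -0.4; 0 0 0 0 0 0 -0.3; 0 0 0 0 0 0 -0.2; 0 0 0 0 0 0 -0.1; 0 0 0 0 0 0 0")

```text
clock: 40.45
tool_pos: [0.5919, -0.0615, 0.2559]
orientation: [180.0, 29.9, -177.8]
force: [0.2, -0.1, 0.5]
opening: 0.0424
```

```bash
python3 z.py 27 3; python3 -c "
from h import *
show()"
```

```text
meanF [-0.52 -0.16 -0.06] sd [0.59 0.21 0.53] M [-0.058  1.657  0.025]
tip [ 0.5886 -0.0622  0.1954] tip-hole mm [  77.3 -375.4] hook o [ 0.6005 -0.0618  0.1862] hook z axis [ 0.013 -0.007  1.   ] yaw 1.6
 t 40.60 p [ 0.5919 -0.0615  0.2559] ori [ 179.96   29.86 -177.82] F [-0.81  0.05  0.55] M [-0.068  1.666  0.041] open 0.0435 q [  17.1   -4.6  -38.4   15.7  -28.1 -117. ]
```

View pics/z27.png

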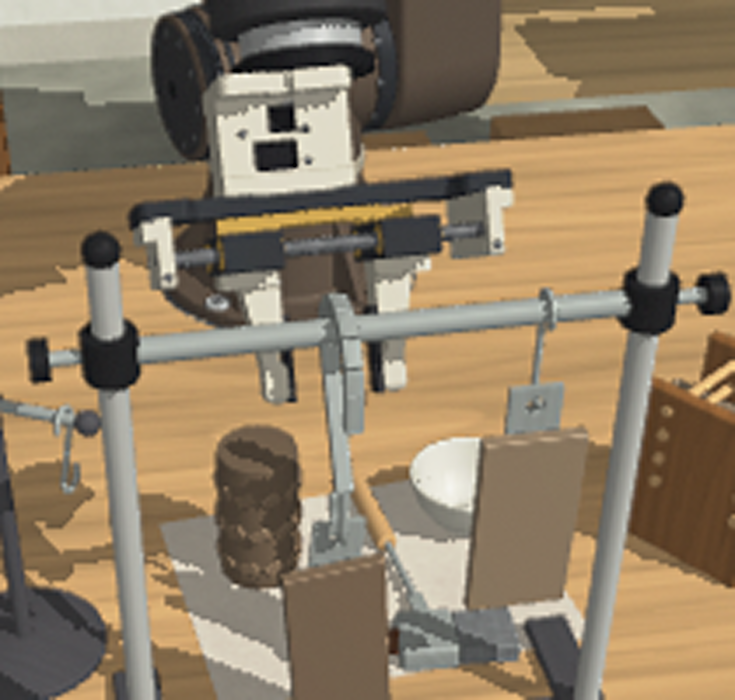

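Request:
jog_arm(targets="0 0 -0.004 0 0 0 0; 0 0 -0.012 0 0 0 0; 0 0 -0.024 0 0 0 0; 0 0 -0.038 0 0 0 0; 0 0 -0.053 0 0 0 0; 0 0 -0.068 0 0 0 0; 0 0 -0.082 0 0 0 0; 0 0 -0.092 0 0 0 0")

```text
clock: 41.6
tool_pos: [0.5458, -0.0633, 0.337]
orientation: [179.9, 29.9, -177.8]
force: [-0.2, 0.6, 0.0]
opening: 0.0439
```

```bash
sed -i 's/big(s,230,440,60,260,3.5)/big(s,230,440,60,290,3)/' z.py; python3 z.py 28 2; python3 -c "
from h import *
show()"
```

```text
meanF [-0.15 -0.08  0.4 ] sd [0.15 0.2  0.31] M [-0.058  1.605  0.004]
tip [ 0.5429 -0.0638  0.2767] tip-hole mm [  31.6 -377. ] hook o [ 0.5548 -0.0635  0.2676] hook z axis [ 0.011 -0.007  1.   ] yaw 1.6
 t 41.70 p [ 0.5461 -0.0632  0.3372] ori [ 179.92   29.99 -177.82] F [ 0.   -0.28  0.08] M [0.008 1.652 0.039] open 0.0437 q [  19.7  -13.2  -33.4   12.9  -41.7 -115. ]
```

View pics/z28.png

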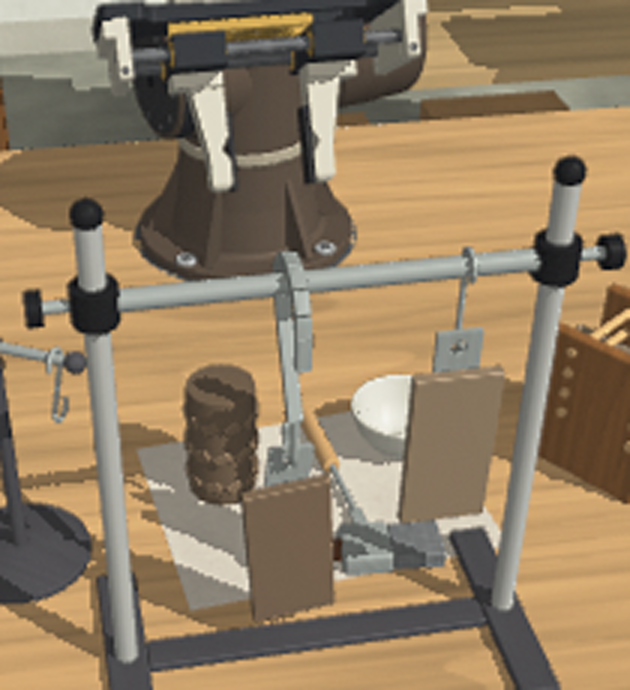

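Request:
jog_arm(targets="0 0 -0.004 0 0 0 0; 0 0 -0.010 0 0 0 0; 0 0 -0.018 0 0 0 0; 0 0 -0.026 0 0 0 0; 0 0 -0.033 0 0 0 0; 0 0 -0.038 0 0 0 0; 0 0 -0.040 0 0 0 0; 0 0 -0.040 0 0 0 0")

```text
clock: 42.7
tool_pos: [0.5261, -0.0639, 0.3719]
orientation: [179.9, 30.0, -177.8]
force: [-0.1, -0.4, 0.4]
opening: 0.0435
```

Request:
jog_arm(targets="0 0 0 0 0 0 0; 0 0 0 0 0 0 0; 0 0 0 0 0 0 0; 0 0 0 0 0 0 0; 0 0 0 0 0 0 0; 0 0 0 0 0 0 0; 0 0 0 0 0 0 0; 0 0 0 0 0 0 0")

```text
clock: 43.7
tool_pos: [0.5261, -0.0639, 0.372]
orientation: [179.9, 30.0, -177.8]
force: [0.7, -0.1, 0.1]
opening: 0.0438
```

```bash
cat > swing.py <<'E'
from h import *
from plant import snapshot,telemetry
A=[]
for i in range(12):
    s=snapshot("scene"); P=cloud(s)
    m=np.zeros((400,640),bool); m[218:270,305:345]=1
    m&=(P[...,0]>.57)&(P[...,2]>.03)&(P[...,2]<.16)&(P[...,1]<0)&(P[...,1]>-.12)
    Q=P[m]; A.append([telemetry.get_obs()["clock"],len(Q),*Q.mean(0)])
A=np.array(A); print(np.round(A,4)); pickle.dump(s,open("s30.pkl","wb"))
Q0=Q-Q.mean(0); n=np.linalg.svd(Q0,full_matrices=False)[2][2]; print("normal",n)
print("range mm",(np.ptp(A[:,2:],axis=0)*1000).round(2))
E
python3 swing.py
```

```text
[[ 4.375e+01  1.290e+03  6.113e-01 -6.320e-02  1.015e-01]
 [ 4.380e+01  1.291e+03  6.113e-01 -6.320e-02  1.015e-01]
 [ 4.385e+01  1.283e+03  6.113e-01 -6.310e-02  1.016e-01]
 [ 4.390e+01  1.289e+03  6.113e-01 -6.310e-02  1.014e-01]
 [ 4.395e+01  1.287e+03  6.113e-01 -6.320e-02  1.016e-01]
 [ 4.400e+01  1.288e+03  6.112e-01 -6.320e-02  1.017e-01]
 [ 4.405e+01  1.288e+03  6.112e-01 -6.320e-02  1.015e-01]
 [ 4.410e+01  1.287e+03  6.112e-01 -6.310e-02  1.015e-01]
 [ 4.415e+01  1.287e+03  6.112e-01 -6.320e-02  1.018e-01]
 [ 4.420e+01  1.287e+03  6.113e-01 -6.320e-02  1.016e-01]
 [ 4.425e+01  1.286e+03  6.112e-01 -6.310e-02  1.015e-01]
 [ 4.430e+01  1.289e+03  6.112e-01 -6.310e-02  1.013e-01]]
normal [ 0.99547183  0.08266773 -0.0469243 ]
range mm [0.11 0.12 0.44]
```

```bash
python3 - <<'E'
from h import *
from plant import snapshot
np.set_printoptions(precision=3,suppress=True)
s=load("s30.pkl"); s0=load("scene0.pkl")
P=cloud(s); m=np.zeros((400,640),bool); m[218:270,305:345]=1; m&=(P[...,0]>.57)&(P[...,0]<.64)&(P[...,2]>.005)&(P[...,2]<.16)&(P[...,1]<0)&(P[...,1]>-.12)
Q=P[m]; print("plaque min/max",np.percentile(Q,[1,99],axis=0))
print("crossbar", [world(s,u,v) for u,v in ((290,274),(360,268),(375,266))])
d=np.abs(s["img"].astype(int)-s0["img"]).max(2)>40; d[:, :]=d
cv2.imwrite("pics/diff.png",np.hstack([cv2.resize(s["img"][:,:,::-1],(400,250)),cv2.cvtColor(cv2.resize(d.astype(np.uint8)*255,(400,250)),cv2.COLOR_GRAY2BGR)]))
crop(s,"pics/c30.png",280,370,120,280,3.6)
E
```

```text
plaque min/max [[ 0.594 -0.094  0.008]
 [ 0.618 -0.025  0.158]]
crossbar [array([ 0.603, -0.14 ,  0.01 ]), array([0.609, 0.015, 0.008]), array([0.608, 0.049, 0.009])]
```

View pics/diff.png

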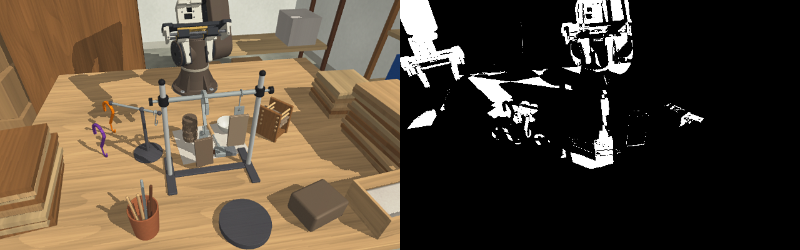

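View pics/c30.png

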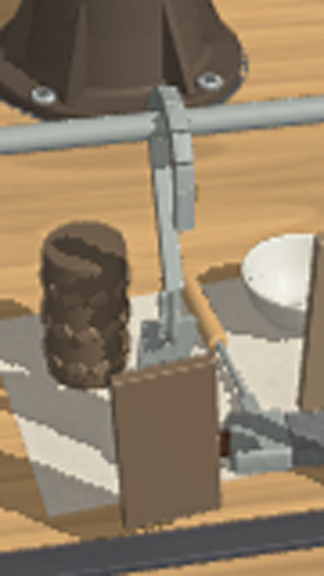

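```bash
python3 - <<'E'
from h import *
s=load("s30.pkl")
for u in (318,326,334): print(u,[tuple(world(s,u,v).round(3)) for v in range(256,270,2)])
E
```

```text
318 [(np.float64(0.612), np.float64(-0.08), np.float64(0.063)), (np.float64(0.61), np.float64(-0.079), np.float64(0.056)), (np.float64(0.609), np.float64(-0.079), np.float64(0.048)), (np.float64(0.608), np.float64(-0.079), np.float64(0.042)), (np.float64(0.609), np.float64(-0.079), np.float64(0.036)), (np.float64(0.61), np.float64(-0.079), np.float64(0.031)), (np.float64(0.595), np.float64(-0.077), np.float64(0.009))]
326 [(np.float64(0.611), np.float64(-0.062), np.float64(0.059)), (np.float64(0.607), np.float64(-0.062), np.float64(0.05)), (np.float64(0.607), np.float64(-0.062), np.float64(0.044)), (np.float64(0.606), np.float64(-0.061), np.float64(0.037)), (np.float64(0.606), np.float64(-0.061), np.float64(0.031)), (np.float64(0.583), np.float64(-0.057), np.float64(0.0)), (np.float64(0.597), np.float64(-0.059), np.float64(0.008))]
334 [(np.float64(0.607), np.float64(-0.044), np.float64(0.053)), (np.float64(0.606), np.float64(-0.044), np.float64(0.046)), (np.float64(0.606), np.float64(-0.044), np.float64(0.039)), (np.float64(0.605), np.float64(-0.044), np.float64(0.033)), (np.float64(0.581), np.float64(-0.038), np.float64(0.001)), (np.float64(0.595), np.float64(-0.041), np.float64(0.009)), (np.float64(0.6), np.float64(-0.042), np.float64(0.009))]
```

The plaque's lower edge is at about z 30 mm, some 20 mm above the crossbar at about 9 mm, and it is still. Handing in.

```bash
python3 -c "
from plant import job
print(job.close_job())"
```

```text
the job is handed in; nothing more can be done
None
```

The plaque now hangs by its tab on the steel S-hook, on the free stretch of the drying rail at about stand y -24 mm. I handed the job in at about 44 s; no verdict is reported.

- **Pick-up:** I gripped the grey hook on its shank and took it off the T-bar. My first straight lift pressed the leaning shank against the T-bar, with about 13 N at the wrist. That turned the hook about 5.6° in the grip. I measured the new pose and corrected for it from then on.
- **Plaque out of the rack:** I worked the hook's point up through the tab hole by feel, with only about 1 N of side contact. I drew the plaque out 50 mm level, then tilted it out on the hook. Measured forces stayed low throughout.
- **Hanging on the rail:** I set it down slowly until the rail carried it, then opened the fingers and backed off. My first set-down gave about 9 N at the tool, so I lifted and re-set it. The last set-down gave about 7 N on the rail, under the 20 N limit.

**Last checks before hand-in:**
- The plaque's mean position moved less than 0.5 mm over 0.6 s, and it hung within about 3° of vertical across its face.
- Its lower edge was about 20 mm above the stand's crossbar.
- The wrist force was near zero with the gripper backed off.
- The before-and-after picture comparison showed no sign that any of the other things had moved. I judged that by eye.

**Disagreement:** the camera estimates of the hook's position in the grip differed by about 2 mm along x between views. This had no effect on the result.

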